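Nest the parts pans under the pipe rack

ROBOT

A 7-joint arm with a two-finger parallel gripper is mounted at the origin on the work surface. World frame = base frame: x ahead of the robot, y to its left, z up, the work surface at z = 0. Lengths are in mm, angles in rad, forces in N, time in s.
With the tool pointing down it reaches from about 425 to 1025 mm from the base axis. Payload 3.6 kg.
Tool frame: the origin (TCP) lies on the centre line of the jaws, within the pads' length; the fingertips stand 19 mm ahead of it and the grasp point (between the pads) is the TCP; y points along the fingers, z is the direction in which the jaws open and shut, and the axes are right-handed (so a half turn about y gives the same grasp; the last joint's range is limited). The gripper opens to 85 mm and grips with 20 to 120 N. Pads are 22 mm wide; open, the fingers measure 114 mm over their backs; the gripper's body (76 mm by 85 mm) begins 54 mm behind the grasp point. The pads swing forward as they close: fully open they stand 13 mm farther back than shut.
Start: joints at [-1.278, 0.591, 0.048, 1.609, -0.033, 0.943, -0.034], TCP at [272.813, 671.716, 250.302] pointing down, gripper open.
Joint ranges: [-2.69, 2.69], [-0.47, 2.24], [-1.27, 1.36], [0.19, 2.51], [-1.53, 4.68], [0.08, 2.07], [-3.09, 3.09]. Speed limits (rad/s): [2.57, 2.57, 3.14, 3.14, 3.14, 3.14, 3.14].

INTERFACE

Orientations are given as a unit quaternion [w, x, y, z].
In Python, from station import r gives the robot as it stands. The module is installed in compiled form; this text tells all that it offers. Calls block until the motion is done:
- r.move_pose(position, orientation): joint-space move of the TCP to a pose.
- r.movel(position, rotation=None, velocity=150, threshold=None): straight line of the TCP; rotation=None keeps the orientation; velocity is the mean speed in mm/s. With threshold (N) it stops when the force on the tool has changed by that much, and returns True; else False.
- r.movej(angles): joint-space move.
- r.set_gripper(opening, squeeze=None): finger opening in mm; squeeze is the grip in N (None keeps the last); returns when the fingers have stopped.
- r.hold(seconds).
- r.ik(position, orientation): joint angles nearest the present ones, or None.
- r.sense(): the state.
- r.grab_frame(name): name is "scene" or "top"; returns a dict with "image" (384x512x3 uint8, red, green, blue), "vertical_fov" (degrees; the focal length in pixels is half the picture's height over the tangent of half this angle, whatever the lens; pixels are square), "cx", "cy" (the principal point, pixels), "dist_coeffs" ([k1, k2, p1, p2, k3] as OpenCV has them; the pictures are not rectified), "world_to_cam" (4x4, takes a point from world to camera coordinates). Camera axes: x right, y up, looking along -z (the intrinsics and any distortion apply to the point x, -y, -z); pixel columns grow to the right and rows downward; lengths in mm; the calibration is good to about 2 mm. A picture is of the moment at which its call begins. There is no depth.
A pose or a line that the arm cannot do raises r.PlanningError and nothing moves.
- r.close_job(): hands the job in, once; it reports no verdict.
The state is a dict: "t": time; "joint_pos": joint angles; "dq": joint speeds; "tau": joint torques, N m; "tcp_pos": TCP position; "ee_rot": TCP orientation; "contact_force": force on the tool from outside, world axes, zero at the start; "ft_torque": the same for the moment, N m; "grip_width": finger opening in mm.
Only numpy, scipy, OpenCV 4.12 (cv2) and the standard library are available. Lean on these libraries where they do the work, as an engineer would, in place of code of your own. Each camera call takes 0.05 s, during which the arm holds its last target.

TASK

Put the three steel parts pans away as one nest where the large pan stands under the pipe rack: the medium pan seated level on the bottom of the large one, the small pan seated level on the bottom of the medium one. Fan the handles out of the rack's open front like spread fingers, about 30 degrees from one to the next, so that none lies over another. Keep the large pan where it is, and do not shift the bottle, the tape ring or the pipe tee.

Things in the scene. Friction and masses are not known exactly. Their poses are not given: they have to be found in the camera images.
- rack: Fixed rack of white plastic pipe, 26 mm thick. Origin: on the bench, mid-rack; its own -x is the open front, towards the robot. Foot pipes lie along x at y = -190 and 190 mm (x -120 to 210); an upright rises from each at x = 130; a side pipe tops each (x -144 to 130). Three rails join them at x = -127, -40, 50, too close to reach down between. Open below at the sides ahead of the uprights.
- rack_front (a point): Middle of the underside of the front rail, 127 mm ahead of the rack's origin, 340 mm above the bench (336 at pipe sockets), as for all rails and side pipes. Pans below can be served only by a tool leaning out to the front.
- large_pan: Loose round steel pan: outside diameter 138 mm, height 55 mm at the rim, wall 3 mm, bottom 4 mm. Origin: centre of the underside, z up. Its level bar handle (see its tip) runs along the pan's own -x, so yaw 0 is a handle pointing to world -x. About 0.6 kg. Already in place, within 10 mm of the rack's origin, yaw 0.36 to 0.64 rad relative to the rack: the free front is on its handle's +y side.
- large_pan_tip (a point): Outer end of this pan's handle, 175 mm from the pan's axis, at the bar's mid-height, 69 mm above the pan's underside. The bar is 12 mm wide, 16 mm tall, level, raised on a neck to 6 mm above the rim. 
- medium_pan: Loose round steel pan: outside diameter 112 mm, height 58 mm at the rim, wall 3 mm, bottom 4 mm. Origin: centre of the underside, z up. Its level bar handle (see its tip) runs along the pan's own -x, so yaw 0 is a handle pointing to world -x. About 0.2 kg, on the open bench. Fits the large pan with 10 mm to spare all round.
- medium_pan_tip (a point): Outer end of this pan's handle, 175 mm from the pan's axis, at the bar's mid-height, 72 mm above the pan's underside. The bar is 12 mm wide, 16 mm tall, level, raised on a neck to 6 mm above the rim. Nested, it clears the large pan's rim but strikes the large pan's handle if both point the same way.
- small_pan: Loose round steel pan: outside diameter 86 mm, height 61 mm at the rim, wall 3 mm, bottom 4 mm. Origin: centre of the underside, z up. Its level bar handle (see its tip) runs along the pan's own -x, so yaw 0 is a handle pointing to world -x. About 0.15 kg, on the open bench. Fits the medium pan with 10 mm to spare all round.
- small_pan_tip (a point): Outer end of this pan's handle, 175 mm from the pan's axis, at the bar's mid-height, 75 mm above the pan's underside. The bar is 12 mm wide, 16 mm tall, level, raised on a neck to 6 mm above the rim. Nested, it clears the rims but strikes another pan's handle if both point the same way.
- bottle: Bystander: closed white plastic bottle, 64 mm in diameter, 150 mm tall, standing; origin at the centre of its underside.
- tape: Bystander: white ring of tape lying flat, outside diameter 90 mm, 22 mm high; origin at the centre of its underside.
- tee: Bystander: white plastic pipe tee lying on the bench, 75 mm long, 40 mm in diameter; origin on the bench under its middle.

How it is judged (in metres and radians):
At the end, for the whole second after the job is handed in: Pans nested, each underside 1-7.5 mm above that of the pan below, axes within 14 mm, level to 0.06 rad, at rest; large pan on the bench within 50 mm of its start; each handle end 50 mm or more to one side of each other pan's handle line, and 60 mm or more ahead of the rack's middle (z of medium_pan in the frame of large_pan between 0.001 and 0.0075 m and horizontal distance between medium_pan and large_pan below 0.014 m and (y of medium_pan_tip in the frame of large_pan above 0.05 m or y of medium_pan_tip in the frame of large_pan below -0.05 m) and z of small_pan in the frame of medium_pan between 0.001 and 0.0075 m and horizontal distance between small_pan and medium_pan below 0.014 m and (y of small_pan_tip in the frame of medium_pan above 0.05 m or y of small_pan_tip in the frame of medium_pan below -0.05 m) and (y of small_pan_tip in the frame of large_pan above 0.05 m or y of small_pan_tip in the frame of large_pan below -0.05 m) and angle between each of large_pan, medium_pan, small_pan's own z axis and vertical below 0.06 rad and x of each of large_pan_tip, medium_pan_tip, small_pan_tip in the frame of rack below -0.06 m and linear speed of each of large_pan, medium_pan, small_pan below 0.02 m/s and height (world z) of large_pan between -0.003 and 0.004 m and distance of large_pan from where it was at the start of the episode below 0.05 m); the robot touches nothing.
It fails at once if the bottle is shifted by more than 40 mm (distance of bottle from where it was at the start of the episode above 0.04 m).
It fails at once if the tape ring is shifted by more than 40 mm (distance of tape from where it was at the start of the episode above 0.04 m).
It fails at once if the pipe tee is shifted by more than 40 mm (distance of tee from where it was at the start of the episode above 0.04 m).
It also fails if it takes over 72 s, if anything falls off the work surface, if the arm or the gripper's body presses on something with over 40 N, if the wrist force passes 120 N, or if a joint passes its speed limit or range.

## Working session

There is one attempt and no reset: what is moved stays moved. The work goes in short steps, each a Python script; the robot and the scene stay as the last script left them, time stands still between calls to the robot, and variables do not carry over. Pictures are saved under pics/ and viewed, and the job is handed in when it is done.

```bash
mkdir -p pics; ls; python3 - <<'E'
from station import r
import cv2,numpy as np,pickle
fr={}
for n in ["scene","top"]:
    f=r.grab_frame(n); fr[n]=f
    cv2.imwrite(f"pics/{n}0.png",cv2.resize(f["image"][:,:,::-1],(800,600),interpolation=cv2.INTER_CUBIC))
    print(n,f["vertical_fov"],f["cx"],f["cy"],f["dist_coeffs"]);print(np.round(f["world_to_cam"],3))
pickle.dump(fr,open("f0.pkl","wb"))
s=r.sense();print(s)
E
```

```text
pics
scene 49.48153279497893 253.43793639561727 186.09553181078655 [-0.09445273  0.          0.          0.          0.        ]
[[ 5.010000e-01  8.650000e-01  4.000000e-03 -1.619170e+02]
 [-5.980000e-01  3.430000e-01  7.240000e-01  2.173370e+02]
 [ 6.250000e-01 -3.650000e-01  6.900000e-01 -1.639299e+03]
 [ 0.000000e+00  0.000000e+00  0.000000e+00  1.000000e+00]]
top 42.94565836761874 256.3685546559592 190.96930102219392 [0.01764493 0.         0.         0.         0.        ]
[[ 1.300000e-02 -1.000000e+00  9.000000e-03 -1.728840e+02]
 [ 9.820000e-01  1.400000e-02  1.860000e-01 -5.619260e+02]
 [-1.870000e-01  7.000000e-03  9.820000e-01 -1.417463e+03]
 [ 0.000000e+00  0.000000e+00  0.000000e+00  1.000000e+00]]
{'t': 0.1, 'joint_pos': array([-1.27852169,  0.59205337,  0.04831974,  1.60971826, -0.03330473,
        0.94272284, -0.03368962]), 'dq': array([ 0.00115367,  0.00028484,  0.00052821, -0.00183503,  0.00010676,
       -0.0012347 , -0.00132779]), 'tau': array([ 4.69487466e-03, -5.50000978e+01,  1.55309971e+00, -1.98823500e+01,
        9.68951499e-03,  3.79678997e-03,  1.60373261e-06]), 'tcp_pos': array([272.52488276, 671.044438  , 249.2278056 ]), 'ee_rot': array([-0.69326344,  0.69473264, -0.13562104,  0.13542266]), 'contact_force': array([ 0.47720609, -0.95116931, -0.058429  ]), 'ft_torque': array([ 0.01761798, -0.0159753 ,  0.01909996]), 'grip_width': 85.53545923776144}
```

View pics/scene0.png

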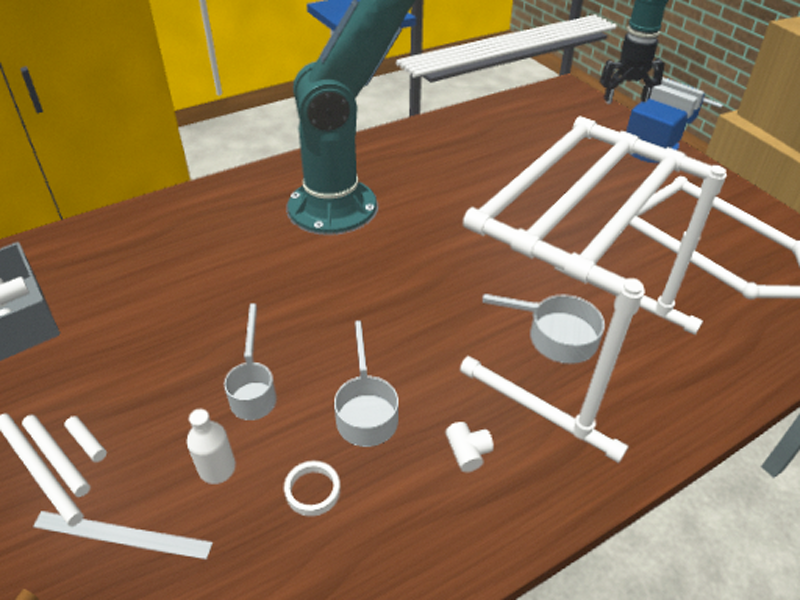

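View pics/top0.png

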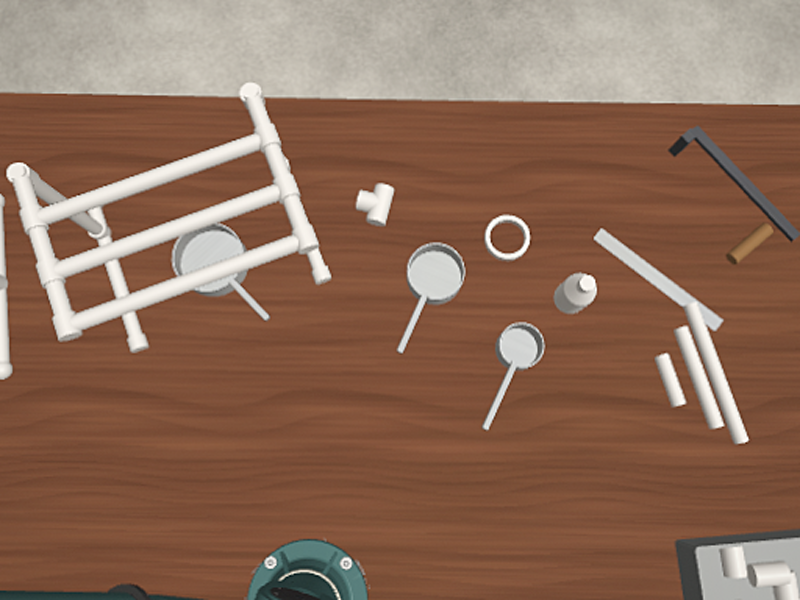

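```bash
cat > vis.py <<'E'
import numpy as np,cv2,pickle
from scipy.optimize import minimize,least_squares
def K(f):
    F=f["image"].shape[0]/2/np.tan(np.radians(f["vertical_fov"]/2))
    return np.array([[F,0,f["cx"]],[0,F,f["cy"]],[0,0,1]])
def proj(f,P):
    P=np.asarray(P,float).reshape(-1,3);T=np.array(f["world_to_cam"])
    c=P@T[:3,:3].T+T[:3,3]; c=c*[1,-1,-1]
    return cv2.projectPoints(c,np.zeros(3),np.zeros(3),K(f),np.array(f["dist_coeffs"]))[0].reshape(-1,2)
def unproj(f,uv,z):
    n=cv2.undistortPoints(np.array(uv,float).reshape(-1,1,2),K(f),np.array(f["dist_coeffs"])).reshape(-1,2)
    T=np.array(f["world_to_cam"]);R=T[:3,:3];o=-R.T@T[:3,3]
    d=np.c_[n[:,0],-n[:,1],-np.ones(len(n))]@R
    return o+d*((z-o[2])/d[:,2])[:,None]
PANS=dict(large=(69,55),medium=(56,58),small=(43,61))
def model(name,p):
    x,y,z,yaw=p; R,h=PANS[name]
    a=np.linspace(0,2*np.pi,48,endpoint=False)
    c=np.c_[R*np.cos(a),R*np.sin(a)]
    cyl=np.r_[np.c_[c,0*a],np.c_[c,0*a+h]]
    bar=np.array([[i,j,k] for i in (-175,-R-2) for j in (-6,6) for k in (h+6,h+22)],float)
    rim=np.c_[c,0*a+h]; inn=np.c_[c*(R-3)/R,0*a+h]
    C,S=np.cos(yaw),np.sin(yaw);M=np.array([[C,-S,0],[S,C,0],[0,0,1]])
    return [q@M.T+[x,y,z] for q in (cyl,bar,rim,inn)]
def render(f,name,p,s=4):
    m=np.zeros((384*s,512*s),np.uint8)
    for q in model(name,p)[:2]:
        h=cv2.convexHull(((proj(f,q)+.5)*s-.5).astype(np.float32)).astype(np.int32)
        cv2.fillConvexPoly(m,h,255)
    return cv2.resize(m,(512,384),interpolation=cv2.INTER_AREA)/255.
def overlay(f,items,fn,roi=None,sc=1.5625):
    im=cv2.resize(f["image"][:,:,::-1],None,fx=sc*2,fy=sc*2,interpolation=cv2.INTER_CUBIC);s2=sc*2
    for pts,col,closed in items:
        q=((proj(f,pts)+.5)*s2-.5).astype(np.int32)
        if closed is None:
            for a in q: cv2.circle(im,tuple(int(v) for v in a),4,col,-1)
        else: cv2.polylines(im,[q.reshape(-1,1,2)],closed,col,1,cv2.LINE_AA)
    if roi: x0,y0,x1,y1=[int(v*2) for v in roi]; im=im[y0:y1,x0:x1]
    if im.shape[1]>800: im=cv2.resize(im,None,fx=800/im.shape[1],fy=800/im.shape[1],interpolation=cv2.INTER_AREA)
    cv2.imwrite(fn,im)
E
python3 - <<'E'
from vis import *
fr=pickle.load(open("f0.pkl","rb"));t=fr["top"];s=fr["scene"]
k=1/1.5625
for n,c,e,h in [("large",(210,259),(267,318),55),("medium",(436,272),(401,351),58),("small",(520,345),(487,429),61)]:
    C=unproj(t,np.array(c)*k,h)[0];E=unproj(t,np.array(e)*k,h+14)[0];d=C-E
    print(n,C,E,np.arctan2(d[1],d[0]),np.hypot(*d[:2]))
im=t["image"].astype(int)
for p in [(436,275),(418,320),(210,255),(250,300),(300,243),(520,345),(450,400)]:
    u,v=(np.array(p)*k).astype(int);print(p,im[v,u])
im=s["image"].astype(int)
for p in [(365,405),(365,430),(568,345),(510,300),(590,270),(250,400),(400,500)]:
    u,v=(np.array(p)*k).astype(int);print(p,im[v,u])
for n,p,z in [("tape",(507,238),22),("tee",(377,204),20),("bottle",(587,283),150)]: print(n,unproj(t,np.array(p)*k,z))
# rack
obj=[(-127,190,353),(-127,-190,353),(130,190,353),(130,-190,353),(50,190,353),(50,-190,353),(-120,-190,13),(-120,190,13)]
pt=[(68,330),(305,243),(18,172),(250,90),(34,215),(266,140),(321,278),(138,347)]
def res(p):
    c,si=np.cos(p[2]),np.sin(p[2]);o=np.array(obj,float)
    w=np.c_[o[:,0]*c-o[:,1]*si+p[0]*1000,o[:,0]*si+o[:,1]*c+p[1]*1000,o[:,2]]
    return (proj(t,w)-np.array(pt)*k).ravel()
q=least_squares(res,[.6,.3,.3]);print(q.x,np.round(q.fun.reshape(-1,2),1))
E
```

```text
large [636.36214196 205.3519983   55.        ] [519.8211997   87.51592707  69.        ] 0.7909239432659002 165.7321058360931
medium [ 616.40704122 -233.12652914   58.        ] [ 460.10604422 -167.17702356   72.        ] -0.39927520299490327 169.6447433604786
small [ 476.0340929  -393.08481347   61.        ] [ 317.72850979 -327.30882912   75.        ] -0.39379670373499337 171.4267708335685
(436, 275) [211 213 209]
(418, 320) [130 110  98]
(210, 255) [206 209 206]
(250, 300) [209 211 210]
(300, 243) [218 213 207]
(520, 345) [211 213 212]
(450, 400) [127  81  57]
(365, 405) [229 235 235]
(365, 430) [124 127 127]
(568, 345) [170 177 177]
(510, 300) [225 231 231]
(590, 270) [250 251 249]
(250, 400) [120 125 124]
(400, 500) [123  75  49]
tape [[ 696.43161473 -377.02007644   22.        ]]
tee [[ 763.99006346 -115.35433073   20.        ]]
bottle [[ 579.16181855 -501.51853382  150.        ]]
[0.64736952 0.21107761 0.37570443] [[-1.4 -3.3]
 [-0.7 -2.6]
 [ 0.8  0.5]
 [ 0.3  2.5]
 [-0.4  2.5]
 [ 0.5 -1.3]
 [ 1.   1.7]
 [ 0.4  0.7]]
```

```bash
cat >> vis.py <<'E'
def rackw(p,o):
    o=np.array(o,float);c,s=np.cos(p[2]),np.sin(p[2])
    return np.c_[o[:,0]*c-o[:,1]*s+p[0],o[:,0]*s+o[:,1]*c+p[1],o[:,2]]
SEGS=[((-127,-190,353),(-127,190,353)),((-40,-190,353),(-40,190,353)),((50,-190,353),(50,190,353)),((-144,-190,353),(130,-190,353)),((-144,190,353),(130,190,353)),
 ((130,-190,0),(130,-190,366)),((130,190,0),(130,190,366)),((-120,-190,13),(210,-190,13)),((-120,190,13),(210,190,13))]
def seggrid(a,b,n=30): 
    t=np.linspace(0,1,n)[:,None];return np.array(a)*(1-t)+np.array(b)*t
def rackmask(f,rp,rad=13):
    m=np.zeros((384,512),np.uint8);F=K(f)[0,0];T=np.array(f["world_to_cam"])
    for a,b in SEGS:
        w=rackw(rp,seggrid(a,b));d=-(w@T[2,:3]+T[2,3]);q=proj(f,w)
        for i in range(len(q)-1):
            cv2.line(m,tuple(int(round(v)) for v in q[i]),tuple(int(round(v)) for v in q[i+1]),255,int(np.ceil(2*rad*F/d[i])))
    return m>0
def greymask(f):
    im=f["image"].astype(int)
    return ((im.max(2)-im.min(2))<28)&(im.max(2)>50)
def fitpan(frames,name,p0,ignore={},pad=12,fixz=True):
    P=[];
    for k,f in frames.items():
        m=render(f,name,p0)>0;m=cv2.dilate(m.astype(np.uint8),np.ones((2*pad+1,)*2))>0
        if k in ignore: m&=~ignore[k]
        P.append((f,m,greymask(f).astype(float)))
    def cost(d):
        p=np.array(p0)+np.array([d[0],d[1],0 if fixz else d[3],d[2]/150.])
        return sum(np.abs(render(f,name,p)-g)[m].sum()/(render(f,name,p)[m].sum()+1) for f,m,g in P)
    n=3 if fixz else 4
    b=minimize(cost,np.zeros(n),method="Nelder-Mead",options=dict(initial_simplex=np.r_[np.zeros((1,n)),12*np.eye(n)],xatol=.1,fatol=1e-5,maxiter=250))
    d=b.x;return np.array(p0)+np.array([d[0],d[1],0 if fixz else d[3],d[2]/150.]),b.fun
E
cat > fit0.py <<'E'
from vis import *
fr=pickle.load(open("f0.pkl","rb"));t=fr["top"]
# rack: maximize white in both views (distance-based)
def white(f):
    im=f["image"].astype(int);return ((im.max(2)-im.min(2))<30)&(im.max(2)>120)
W={k:white(f) for k,f in fr.items()}
for k in W: cv2.imwrite(f"pics/w_{k}.png",W[k].astype(np.uint8)*255)
def cost(d):
    p=np.array([647,211,.376])+np.array([d[0],d[1],d[2]/200])
    c=0
    for k,f in fr.items():
        m=rackmask(f,p); out=rackmask(f,p,22)&~m
        c+=-(W[k][m].mean())+W[k][out].mean()
    return c
b=minimize(cost,[0,0,0],method="Nelder-Mead",options=dict(initial_simplex=np.r_[np.zeros((1,3)),10*np.eye(3)]))
rp=np.array([647,211,.376])+np.array([b.x[0],b.x[1],b.x[2]/200]);print("rack",rp,b.fun)
ig={k:rackmask(f,rp,19) for k,f in fr.items()}
out={"rack":rp}
for n,p in [("large",(636,205,0,.8)),("medium",(616,-233,0,-.4)),("small",(476,-393,0,-.394))]:
    for sub in (["scene","top"],["scene"],["top"]):
        q,c=fitpan({k:fr[k] for k in sub},n,p,ig,fixz=True);print(n,sub,np.round(q,3),round(c,4))
        if len(sub)==2: out[n]=q
pickle.dump(out,open("est0.pkl","wb"))
L=out["large"]; print("large in rack yaw",L[3]-rp[2],"pos",rackw([0,0,-rp[2]],[[L[0]-rp[0],L[1]-rp[1],0]]))
for k,f in fr.items():
    it=[]
    for n in PANS:
        m=model(n,out[n]);it+=[(m[2],(0,0,255),True),(m[1][[0,2,6,4]],(0,255,0),True),(m[0][:48],(255,0,0),True)]
    for a,b in SEGS: it.append((rackw(rp,seggrid(a,b)),(255,0,255),False))
    overlay(f,it,f"pics/ov0_{k}.png")
E
python3 fit0.py
```

```text
rack [6.46247999e+02 2.10714417e+02 3.78607368e-01] -1.5578563775893681
large ['scene', 'top'] [642.224 211.268   0.      0.79 ] 0.0768
large ['scene'] [641.964 209.978   0.      0.78 ] 0.0419
large ['top'] [642.999 211.251   0.      0.786] 0.029
medium ['scene', 'top'] [ 6.19366e+02 -2.32673e+02  0.00000e+00 -4.09000e-01] 0.0891
medium ['scene'] [ 6.18277e+02 -2.32379e+02  0.00000e+00 -4.04000e-01] 0.0435
medium ['top'] [ 6.19940e+02 -2.32137e+02  0.00000e+00 -4.05000e-01] 0.037
small ['scene', 'top'] [ 4.77623e+02 -3.95452e+02  0.00000e+00 -4.30000e-01] 0.1718
small ['scene'] [ 4.76284e+02 -3.95680e+02  0.00000e+00 -4.34000e-01] 0.1113
small ['top'] [ 4.77715e+02 -3.96054e+02  0.00000e+00 -4.36000e-01] 0.0487
large in rack yaw 0.4110592722803739 pos [[-3.53474149  2.00210558  0.        ]]
```

View pics/ov0_scene.png

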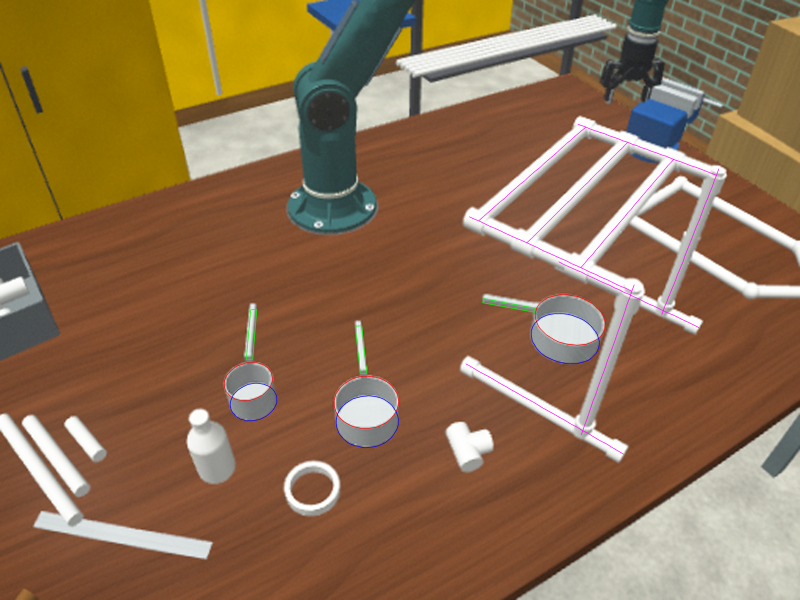

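View pics/ov0_top.png

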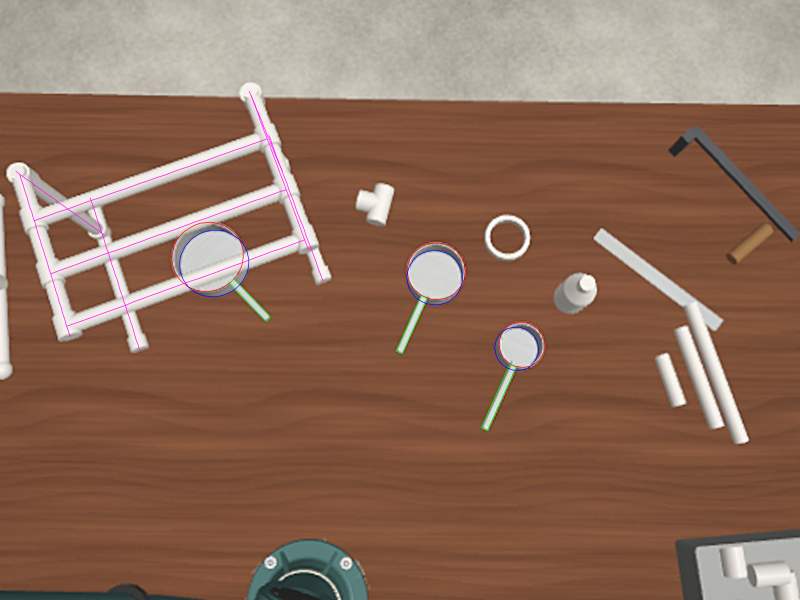

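```bash
cat > rob.py <<'E'
import numpy as np
from scipy.spatial.transform import Rotation as Ro
from station import r
def quat(yaw,lean,sg=1):
    u=np.array([np.cos(yaw),np.sin(yaw),0]);n=np.array([-u[1],u[0],0])*sg
    a=np.sin(lean)*u-np.cos(lean)*np.array([0,0,1.])
    M=np.c_[np.cross(a,n),a,n]
    q=Ro.from_matrix(M).as_quat();return [q[3],q[0],q[1],q[2]]
E
python3 - <<'E'
from rob import *
import pickle
s=r.sense();q=s["ee_rot"];M=Ro.from_quat([q[1],q[2],q[3],q[0]]).as_matrix();print(np.round(M,3))
e=pickle.load(open("est0.pkl","rb"));Lx,Ly,_,Lyaw=e["large"]
print("rack", e["rack"])
def tst(x,y,yaw,rr,z,L,sg):
    try: j=r.ik([x-rr*np.cos(yaw),y-rr*np.sin(yaw),z],quat(yaw,L,sg))
    except Exception as ex: return ex
    return None if j is None else np.round(j,2)
for nm,(x,y,yaw),z0 in [("medpick",e["medium"][[0,1,3]],72),("smpick",e["small"][[0,1,3]],75),("medplace",(Lx,Ly,Lyaw-.5),76),("smplace",(Lx,Ly,Lyaw-1.0),83)]:
  for L in (0,.35,.5,.7,.9):
    for sg in (1,-1):
      for rr in (150,):
        print(nm,L,sg,*[tst(x,y,yaw,rr,z0+h,L,sg) for h in (0,100)])
E
```

```text
[[ 0.927 -0.001  0.376]
 [-0.376 -0.002  0.927]
 [ 0.    -1.    -0.002]]
rack [6.46247999e+02 2.10714417e+02 3.78607368e-01]
medpick 0 1 [ 0.28  0.62 -0.04  2.2   0.07  0.33  1.35] [ 0.06  0.46  0.26  2.16 -0.22  0.55  1.65]
medpick 0 -1 [-0.28  0.79  0.79  2.22 -1.11  0.6  -0.62] [-0.42  0.66  0.99  2.18 -0.84  0.76 -0.83]
medpick 0.35 1 [ 0.73  0.7  -0.69  2.4   1.96  0.52 -0.51] [0.22 0.38 0.01 2.37 0.92 0.08 0.48]
medpick 0.35 -1 [ 0.37  0.61 -0.2   2.41  2.46  0.28  2.08] [-0.09  0.41  0.39  2.38 -1.25  0.11 -0.49]
medpick 0.5 1 [ 0.84  0.81 -0.88  2.48  2.18  0.81 -0.69] [ 0.68  0.44 -0.61  2.44  2.03  0.4  -0.62]
medpick 0.5 -1 [ 0.39  0.66 -0.25  2.5   2.67  0.55  1.86] [ 0.67  0.44 -0.59  2.44  2.03  0.39  2.51]
medpick 0.7 1 None None
medpick 0.7 -1 None None
medpick 0.9 1 None None
medpick 0.9 -1 None None
smpick 0 1 [ 0.9   0.61 -0.3   2.26  0.53  0.34  1.29] [ 0.17  0.49  0.69  2.24 -0.57  0.59  2.43]
smpick 0 -1 [ 0.03  0.87  0.98  2.3  -1.27  0.73 -0.02] [-0.1   0.73  1.18  2.25 -0.98  0.85 -0.26]
smpick 0.35 1 [ 1.12  0.64 -0.51  2.46  2.47  0.3  -0.57] [ 1.17  0.39 -
[... 1395 characters left out ...]
0.57  0.61 -0.14  2.27  1.48  0.35  2.39] [-1.27  0.56  0.82  2.25 -0.59  0.28 -1.81]
smplace 0.5 1 [-0.    0.92 -1.07  2.31  1.72  1.17 -0.9 ] [-1.22  0.51  0.64  2.31  0.81  0.12 -0.12]
smplace 0.5 -1 [-0.78  0.64  0.04  2.34  1.91  0.4   1.88] [-1.35  0.59  0.85  2.32 -0.6   0.09 -1.86]
smplace 0.7 1 [-0.09  1.   -1.08  2.38  1.86  1.44 -1.09] [-1.31  0.57  0.64  2.4   2.01  0.28 -1.42]
smplace 0.7 -1 [-0.33  0.81 -0.7   2.38  1.89  1.12  1.91] [-1.15  0.51  0.41  2.39  1.84  0.4   1.9 ]
smplace 0.9 1 [-0.29  1.01 -0.89  2.42  1.95  1.58 -1.32] [-1.4   0.68  0.67  2.46  2.21  0.5  -1.77]
smplace 0.9 -1 [-0.29  1.01 -0.89  2.42  1.95  1.58  1.82] [-0.68  0.57 -0.33  2.43  1.84  1.01  1.83]
```

```bash
cat > fk.py <<'E'
import numpy as np,itertools
from scipy.spatial.transform import Rotation as Ro
AX="zyzyzyz"
def Rs(q,sg):
    R=np.eye(3);out=[R]
    for a,s,v in zip(AX,sg,q): R=R@Ro.from_euler(a,s*v).as_matrix();out.append(R)
    return out
E
python3 - <<'E'
from rob import *;from fk import *
import pickle
rng=np.random.default_rng(0);D=[]
for i in range(400):
    rad=rng.uniform(430,900);az=rng.uniform(-1,1.3);pos=[rad*np.cos(az),rad*np.sin(az),rng.uniform(60,400)]
    qt=quat(az+rng.uniform(-.6,.6),rng.uniform(-.3,.6),rng.choice([1,-1]))
    j=r.ik(pos,qt)
    if j is not None: D.append((np.array(j),pos,Ro.from_quat([qt[1],qt[2],qt[3],qt[0]]).as_matrix()))
print(len(D))
best=[]
for sg in itertools.product([1,-1],repeat=7):
    Ms=[Rs(q,sg)[-1].T@M for q,_,M in D[:20]]
    m=np.mean(Ms,0);best.append((np.std(Ms,0).sum(),sg,m))
best.sort(key=lambda t:t[0])
for b in best[:3]: print(b[0],b[1])
sg=best[0][1];print(np.round(best[0][2],3))
A=np.vstack([np.hstack(Rs(q,sg)) for q,_,_ in D]);b=np.concatenate([p for _,p,_ in D])
t,res,rk,sv=np.linalg.lstsq(A,b,rcond=1e-6);print(rk,np.round(t.reshape(-1,3),1),np.abs(A@t-b).max())
pickle.dump((sg,t.reshape(-1,3),best[0][2]),open("fk.pkl","wb"))
print(r.sense()["t"])
E
```

```text
390
2.535516990238388e-11 (-1, 1, -1, 1, -1, 1, -1)
1.5433621549438792 (-1, -1, -1, -1, -1, -1, -1)
2.454861184807888 (-1, 1, -1, 1, -1, 1, 1)
[[ 0.  0. -1.]
 [-1.  0. -0.]
 [ 0.  1.  0.]]
17 [[ 0.000e+00 -0.000e+00  1.473e+02]
 [ 0.000e+00 -1.050e+01  1.473e+02]
 [ 0.000e+00 -1.050e+01  3.119e+02]
 [-0.000e+00 -1.200e+01  3.119e+02]
 [ 0.000e+00 -1.200e+01  2.322e+02]
 [-0.000e+00 -2.000e-01  2.322e+02]
 [ 0.000e+00 -2.000e-01  1.449e+02]
 [-0.000e+00 -0.000e+00  1.449e+02]] 8.710651400178904e-08
0.1
```

```bash
cat >> fk.py <<'E'
import pickle
from scipy.optimize import least_squares
SG,TT,ME=pickle.load(open("fk.pkl","rb"))
LO=np.array([-2.69,-.47,-1.27,.19,-1.53,.08,-3.09]);HI=np.array([2.69,2.24,1.36,2.51,4.68,2.07,3.09])
def fk(q):
    R=Rs(q,SG);P=np.array([r_@t for r_,t in zip(R,TT)]).cumsum(0)
    return P[-1],R[-1]@ME,P,R
def joints3(q):
    """shoulder, elbow, wrist, tcp"""
    p,M,P,R=fk(q)
    return P[1],P[3],P[5],p
def qmat(qt): return Ro.from_quat([qt[1],qt[2],qt[3],qt[0]]).as_matrix()
def myik(pos,qt,seed,reg=.02,pref=None,marg=.05):
    M=qmat(qt);seed=np.clip(seed,LO+marg,HI-marg);pref=seed if pref is None else pref
    def f(q):
        p,m,_,_=fk(q)
        return np.r_[(p-pos)/5.,Ro.from_matrix(m.T@M).as_rotvec()*100,reg*(q-pref)]
    s=least_squares(f,seed,bounds=(LO+marg*.6,HI-marg*.6))
    s2=least_squares(lambda q:np.r_[(fk(q)[0]-pos)/5.,Ro.from_matrix(fk(q)[1].T@M).as_rotvec()*100,1e-5*(q-s.x)],s.x,bounds=(LO+.02,HI-.02))
    p,m,_,_=fk(s2.x);e=np.linalg.norm(p-pos);a=np.linalg.norm(Ro.from_matrix(m.T@M).as_rotvec())
    return (s2.x if e<.5 and a<.003 else None),e,a
from vis import SEGS,rackw
def segd(a,b,c,d):
    t=np.linspace(0,1,60);A=a+(b-a)*t[:,None];C=c+(d-c)*t[:,None]
    return np.sqrt(((A[:,None]-C[None])**2).sum(-1).min())
def clear(q,rp):
    s,e,w,t=joints3(q);a=(t-w)/np.linalg.norm(t-w)
    out=[]
    for nm,A,B,rad in [("upper",s,e,80),("fore",e,w,65),("wrist",w,t-a*54,47),("fing",t-a*54,t+a*15,25)]:
        out.append(min(segd(A,B,*rackw(rp,[x,y])) for x,y in SEGS)-13-rad)
    return np.array(out)
E
cat > plan.py <<'E'
from fk import *
from rob import quat
e=pickle.load(open("est0.pkl","rb"));rp=e["rack"];L=e["large"]
def tgt(cx,cy,yaw,rr,z,lean,sg): return np.array([cx-rr*np.cos(yaw),cy-rr*np.sin(yaw),z]),quat(yaw,lean,sg)
if __name__=="__main__":
    sh=L[3]-.48; mh=L[3]-.96
    LM,RM=.5,140;LS,RS=.48,120
    for sg in (1,-1):
      for q5 in (np.pi-.6,np.pi,np.pi+.6):
        for nm,(x,y,yaw),z0,rr,lean,lift in [("mpick",e["medium"][[0,1,3]],72,RM,LM,85),("mplace",(L[0],L[1],mh),76,RM,LM,85),("spick",e["small"][[0,1,3]],75,RS,LS,90),("splace",(L[0],L[1],sh),83,RS,LS,90)]:
          for h in (0,lift):
            p,qt=tgt(x,y,yaw,rr,z0+h,lean,sg);az=np.arctan2(p[1],p[0])
            for q7 in (0,):
              q,er,a=myik(p,qt,np.array([-az,.45,0,2.4,q5,.4,-1.57*0+ (1.5 if sg<0 else -1.5)]))
              print(sg,round(q5,1),nm,h,None if q is None else (np.round(q,2),np.round(clear(q,rp))),round(er,1))
E
python3 plan.py
```

```text
1 2.5 mpick 0 (array([ 0.32,  0.65, -0.15,  2.48,  2.77,  0.51, -1.38]), array([357., 165., 174., 168.])) 0.0
1 2.5 mpick 85 (array([ 0.23,  0.43, -0.03,  2.45,  2.69,  0.26, -1.31]), array([412., 171., 154., 201.])) 0.0
1 2.5 mplace 0 (array([-0.83,  0.66,  0.16,  2.35,  2.14,  0.34, -1.44]), array([309.,  31.,  48.,  91.])) 0.0
1 2.5 mplace 85 (array([-0.63,  0.47, -0.11,  2.31,  1.51,  0.43, -0.75]), array([370.,  45.,  18., 108.])) 0.0
1 2.5 spick 0 (array([ 0.96,  0.64, -0.28,  2.48,  3.11,  0.42, -1.19]), array([450., 354., 366., 374.])) 0.0
1 2.5 spick 90 (array([ 1.04,  0.42, -0.37,  2.44,  3.06,  0.15, -1.19]), array([467., 359., 350., 381.])) 0.0
1 2.5 splace 0 (array([-0.34,  0.62, -0.12,  2.39,  2.8 ,  0.37, -1.33]), array([321.,  53.,  61., 151.])) 0.0
1 2.5 splace 90 (array([-0.44,  0.42,  0.01,  2.36,  2.73,  0.12, -1.27]), array([386.,  73.,  20.,  96.])) 0.0
1 3.1 mpick 0 (array([ 0.32,  0.65, -0.15,  2.48,  2.77,  0.51, -1.38]), array([357., 165., 174., 168.])) 0.0
1 3.1 mpick 85 (array([ 0.12,  0.44,  0.11,  2.45,  2.93,  0.24, -1.55]), array([405., 171., 154., 201
[... 3537 characters left out ...]
4., 171., 154., 201.])) 0.0
-1 3.7 mplace 0 (array([-1.08,  0.73,  0.51,  2.36,  2.86,  0.21,  0.95]), array([305.,  30.,  48.,  91.])) 0.0
-1 3.7 mplace 85 (array([-0.62,  0.47, -0.12,  2.31,  1.51,  0.44,  2.4 ]), array([370.,  45.,  18., 108.])) 0.0
-1 3.7 spick 0 (array([ 0.96,  0.64, -0.28,  2.48,  3.11,  0.42,  1.95]), array([450., 354., 366., 374.])) 0.0
-1 3.7 spick 90 (array([ 0.83,  0.41, -0.11,  2.44,  3.69,  0.19,  1.32]), array([458., 359., 350., 381.])) 0.0
-1 3.7 splace 0 (array([-0.57,  0.64,  0.19,  2.4 ,  3.28,  0.37,  1.3 ]), array([317.,  52.,  61., 151.])) 0.0
-1 3.7 splace 90 (array([-0.58,  0.43,  0.19,  2.36,  3.37,  0.12,  1.23]), array([384.,  73.,  20.,  96.])) 0.0
```

```bash
cat > traj.py <<'E'
from plan import *
PREF=np.array([0,.7,-1.0,2.4,2.1,.8,-.6])
W=np.array([0,.0,.3,.05,.1,.1,.02])
def ikp(pos,qt,seed):
    M=qmat(qt)
    def pr(q):
        p,m,_,_=fk(q);return np.r_[(p-pos)/2.,Ro.from_matrix(m.T@M).as_rotvec()*200]
    # small preference for elbow swung to -y, soft margins
    def f(q): return np.r_[pr(q),.3*(q-seed),.6*(q[2]-PREF[2]),3*np.maximum(0,.35-q[5]),10*np.maximum(0,q[3]-2.46)]
    s=least_squares(f,np.clip(seed,LO+.021,HI-.021),bounds=(LO+.02,HI-.02))
    q=s.x
    s=least_squares(lambda x:np.r_[pr(x),1e-4*(x-q)],q,bounds=(LO+.012,HI-.012));q=s.x
    e=np.abs(pr(q)).max();return q,e
def polar(a,b,n):
    """a,b: (cx,cy,cz,yaw) pan poses; interpolate in polar coordinates"""
    A=[np.hypot(a[0],a[1]),np.arctan2(a[1],a[0]),a[2],a[3]];B=[np.hypot(b[0],b[1]),np.arctan2(b[1],b[0]),b[2],b[3]]
    for t in np.linspace(0,1,n+1)[1:]:
        R,az,z,y=[u+(v-u)*t for u,v in zip(A,B)];yield (R*np.cos(az),R*np.sin(az),z,y)
def tcp(p,rr,hz,lean,sg=1): return tgt(p[0],p[1],p[3],rr,p[2]+hz,lean,sg)
def run(poses,rr,hz,lean,seed):
    Q=[]
    for p in poses:
        q,e=ikp(*tcp(p,rr,hz,lean),seed);Q.append(q)
        print(np.round(q,2),"err",round(e,2),"clr",np.round(clear(q,rp)),"dq",round(np.abs(q-seed).max(),2));seed=q
    return Q
E
cat > t1.py <<'E'
from traj import *
m=e["medium"];mh=L[3]-.96;sh=L[3]-.48
s0=np.array([.75,.7,-.85,2.42,2.1,.6,-.7])
print("MED");up=(m[0],m[1],85,m[3])
Q=run([up,(m[0],m[1],40,m[3]),(m[0],m[1],0,m[3])],140,72,.5,s0)
tp=(L[0],L[1],89,mh);print("transit");Q2=run(list(polar(up,tp,6)),140,72,.5,Q[0]);print("down");run([(L[0],L[1],z,mh) for z in (60,30,4)],140,72,.5,Q2[-1])
m=e["small"];print("SMALL");up=(m[0],m[1],90,m[3]);Q=run([up,(m[0],m[1],40,m[3]),(m[0],m[1],0,m[3])],120,75,.48,np.array([1.3,.5,-.7,2.45,2.4,.3,-.6]))
tp=(L[0],L[1],96,sh);print("transit");Q2=run(list(polar(up,tp,8)),120,75,.48,Q[0]);print("down");run([(L[0],L[1],z,sh) for z in (60,30,8)],120,75,.48,Q2[-1])
E
python3 t1.py
```

```text
MED
[ 0.9   0.58 -0.92  2.42  1.91  0.6  -0.47] err 0.0 clr [447. 171. 154. 201.] dq 0.23
[ 0.91  0.74 -0.97  2.44  2.03  0.75 -0.55] err 0.0 clr [428. 165. 166. 180.] dq 0.15
[ 0.9   0.86 -0.98  2.46  2.11  0.87 -0.6 ] err 0.0 clr [411. 166. 174. 168.] dq 0.13
transit
[ 0.77  0.61 -0.98  2.41  1.83  0.69 -0.49] err 0.0 clr [425. 134. 105. 150.] dq 0.12
[ 0.62  0.63 -1.    2.39  1.77  0.76 -0.54] err 0.0 clr [400. 114.  78. 116.] dq 0.15
[ 0.47  0.64 -1.01  2.37  1.71  0.81 -0.59] err 0.0 clr [374.  88.  58. 113.] dq 0.15
[ 0.32  0.65 -1.01  2.34  1.66  0.86 -0.63] err 0.0 clr [351.  69.  37. 114.] dq 0.15
[ 0.17  0.66 -1.01  2.31  1.6   0.91 -0.67] err 0.0 clr [332.  57.  24. 110.] dq 0.15
[ 0.02  0.68 -1.01  2.28  1.55  0.96 -0.71] err 0.0 clr [316.  45.  18. 108.] dq 0.15
down
[-0.    0.74 -0.99  2.3   1.63  0.99 -0.78] err 0.0 clr [289.  34.  30. 121.] dq 0.08
[-0.01  0.81 -0.99  2.31  1.7   1.03 -0.85] err 0.0 clr [257.  29.  42. 103.] dq 0.08
[-0.02  0.88 -0.99  2.31  1.77  1.08 -0.89] err 0.0 clr [224.  31.  49.  91.] dq 0.07
SMALL
[ 1.45  0.55 -0.93  2.42  1.96  0.33 -0.06] e
[... 471 characters left out ...]
dq 0.14
[ 0.91  0.6  -1.02  2.38  1.82  0.49 -0.09] err 0.0 clr [446. 151. 110. 151.] dq 0.15
[ 0.76  0.6  -1.02  2.37  1.8   0.52 -0.12] err 0.0 clr [425. 121.  71. 119.] dq 0.15
[ 0.62  0.61 -1.02  2.36  1.77  0.54 -0.14] err 0.0 clr [403. 105.  56. 111.] dq 0.15
[ 0.47  0.61 -1.02  2.34  1.75  0.57 -0.16] err 0.0 clr [382.  85.  35. 102.] dq 0.15
[ 0.32  0.62 -1.02  2.33  1.73  0.59 -0.18] err 0.0 clr [362.  72.  21.  98.] dq 0.15
down
[ 0.3   0.71 -1.01  2.35  1.86  0.66 -0.29] err 0.0 clr [327.  58.  37. 133.] dq 0.14
[ 0.28  0.79 -1.    2.36  1.96  0.73 -0.36] err 0.0 clr [295.  52.  51. 159.] dq 0.09
[ 0.28  0.85 -1.    2.37  2.02  0.78 -0.4 ] err 0.0 clr [269.  53.  61. 151.] dq 0.06
```

```bash
python3 - <<'E'
from traj import *
q0=np.array([-1.278,.591,.048,1.609,-.033,.943,-.034])
pre=np.array([ 0.9,0.58,-0.92,2.42,1.91,0.6,-0.47])
for V in ([],[[-1.278,.2,0,2.0,.6,.94,-.2]],[[-1.278,.0,-.3,2.2,1.2,.9,-.2],[.9,.3,-.9,2.4,1.9,.6,-.47]]):
    pts=[q0]+[np.array(v) for v in V]+[pre]
    mn=np.full(4,1e9);zm=1e9
    for a,b in zip(pts,pts[1:]):
        for t in np.linspace(0,1,25):
            q=a+(b-a)*t;mn=np.minimum(mn,clear(q,rp));p=fk(q)[0];zm=min(zm,p[2])
    print(V,np.round(mn),zm,[np.round(fk(p)[0]) for p in pts])
E
```

```text
[] [331.  -6. -55.  80.] 151.4992875829921 [array([273., 671., 250.]), array([ 492., -180.,  159.])]
[[-1.278, 0.2, 0, 2.0, 0.6, 0.94, -0.2]] [364.  71. -50. -38.] 159.0152279302725 [array([273., 671., 250.]), array([321., 451., 376.]), array([ 492., -180.,  159.])]
[[-1.278, 0.0, -0.3, 2.2, 1.2, 0.9, -0.2], [0.9, 0.3, -0.9, 2.4, 1.9, 0.6, -0.47]] [364. 171.  -8. -35.] 159.0152279302725 [array([273., 671., 250.]), array([252., 469., 473.]), array([ 511., -208.,  293.]), array([ 492., -180.,  159.])]
```

```bash
python3 - <<'E'
from traj import *
q0=np.array([-1.278,.591,.048,1.609,-.033,.943,-.034])
pre=np.array([ 0.9,0.58,-0.92,2.42,1.91,0.6,-0.47])
for q2 in (0,-.2,-.35):
  for q4 in (1.8,2.1):
    V=[[-1.278,q2,.048,q4,-.033,.943,-.034],[.9,q2,-.9,q4,1.9,.9,-.47]]
    pts=[q0]+[np.array(v) for v in V]+[pre]
    for a,b in zip(pts,pts[1:]):
        mn=np.full(4,1e9);zm=1e9;wm=1e9
        for t in np.linspace(0,1,25):
            q=a+(b-a)*t;mn=np.minimum(mn,clear(q,rp));s_,el,w,p=joints3(q);zm=min(zm,p[2]);wm=min(wm,np.hypot(*p[:2]))
        print(q2,q4,np.round(mn),round(zm),"rmin",round(wm))
E
```

```text
0 1.8 [364. 333. 289. 296.] 250 rmin 567
0 1.8 [448. 394. 203. 167.] 546 rmin 567
0 1.8 [447. 161. 123. 163.] 159 rmin 524
0 2.1 [364. 326. 221. 231.] 250 rmin 432
0 2.1 [448. 288.  93.  54.] 395 rmin 432
0 2.1 [447. 170. 132. 166.] 159 rmin 524
-0.2 1.8 [364. 333. 298. 310.] 250 rmin 506
-0.2 1.8 [453. 466. 312. 275.] 653 rmin 506
-0.2 1.8 [447. 165. 124. 158.] 159 rmin 524
-0.2 2.1 [364. 333. 245. 245.] 250 rmin 404
-0.2 2.1 [453. 364. 186. 142.] 479 rmin 404
-0.2 2.1 [447. 171. 131. 161.] 159 rmin 524
-0.35 1.8 [364. 333. 302. 316.] 250 rmin 448
-0.35 1.8 [453. 496. 392. 355.] 724 rmin 448
-0.35 1.8 [447. 167. 124. 156.] 159 rmin 495
-0.35 2.1 [364. 333. 260. 260.] 250 rmin 372
-0.35 2.1 [453. 394. 255. 210.] 536 rmin 372
-0.35 2.1 [447. 171. 131. 159.] 159 rmin 496
```

```bash
cat > s1.py <<'E'
from traj import *
from rob import r
import cv2
m=e["medium"];s0=np.array([.75,.7,-.85,2.42,2.1,.6,-.7])
Q=run([(m[0],m[1],z,m[3]) for z in (85,40,0)],140,72,.5,s0)
r.movej([-1.278,0,.048,1.8,-.033,.943,-.034]);r.movej([.9,0,-.9,1.8,1.9,.9,-.47])
r.set_gripper(45)
for q in Q: r.movej(list(q))
s=r.sense();print(s["t"],s["tcp_pos"],s["contact_force"],s["grip_width"],"want",tcp((m[0],m[1],0,m[3]),140,72,.5)[0])
f={n:r.grab_frame(n) for n in("scene","top")};pickle.dump(f,open("f1.pkl","wb"))
a=f["scene"]["image"][150:300,120:300,::-1];b=f["top"]["image"][130:280,200:380,::-1]
cv2.imwrite("pics/p1.png",cv2.resize(np.hstack([a,b]),None,fx=2.2,fy=2.2,interpolation=cv2.INTER_CUBIC))
E
python3 s1.py
```

```text
[ 0.9   0.58 -0.92  2.42  1.91  0.6  -0.47] err 0.0 clr [447. 171. 154. 201.] dq 0.23
[ 0.91  0.74 -0.97  2.44  2.03  0.75 -0.55] err 0.0 clr [428. 165. 166. 180.] dq 0.15
[ 0.9   0.86 -0.98  2.46  2.11  0.87 -0.6 ] err 0.0 clr [411. 166. 174. 168.] dq 0.13
8.15 [ 490.7388344  -176.68803851   72.5129094 ] [-0.19160539 -0.29003888  0.46318788] 44.83370560781001 want [ 490.90533781 -177.01467773   72.        ]
```

View pics/p1.png

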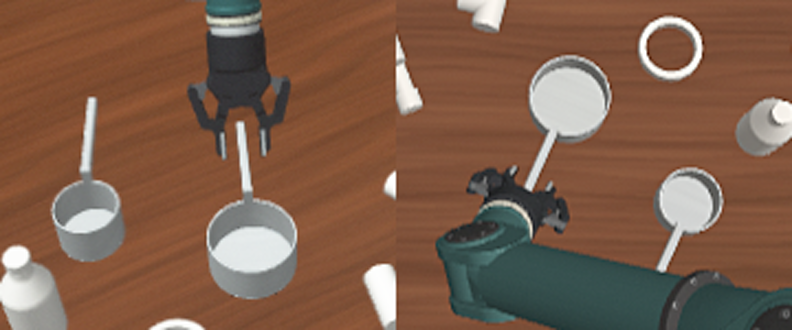

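The jaws straddle the medium pan's handle evenly (left half, bar at about (243,150) between the fingers). Closing and lifting.

```bash
cat > s2.py <<'E'
from traj import *
from rob import r
import cv2
m=e["medium"]
r.set_gripper(0,100);r.hold(.3);s=r.sense();print(s["t"],s["grip_width"],s["contact_force"])
seed=s["joint_pos"]
Q=run([(m[0],m[1],z,m[3]) for z in (45,89)],140,72,.5,seed)
for q in Q: r.movej(list(q))
r.hold(.3)
s=r.sense();print(s["t"],s["tcp_pos"],s["contact_force"],s["ft_torque"],s["grip_width"])
f={n:r.grab_frame(n) for n in("scene","top")};pickle.dump(f,open("f2.pkl","wb"))
a=f["scene"]["image"][130:280,120:300,::-1];b=f["top"]["image"][130:280,200:380,::-1]
cv2.imwrite("pics/p2.png",cv2.resize(np.hstack([a,b]),None,fx=2.2,fy=2.2,interpolation=cv2.INTER_CUBIC))
E
python3 s2.py
```

```text
8.9583 10.65729524738037 [-3.97763716  0.77264396  8.91734665]
[ 0.93  0.74 -1.    2.44  2.    0.76 -0.52] err 0.0 clr [432. 165. 164. 182.] dq 0.12
[ 0.95  0.61 -1.01  2.42  1.86  0.64 -0.41] err 0.0 clr [451. 172. 153. 199.] dq 0.14
9.8583 [ 490.05344621 -176.79856729  159.5702134 ] [ 0.2490724  -0.77007465 -1.69122065] [0.39417889 0.80148403 0.04942037] 10.757951260697324
```

View pics/p2.png

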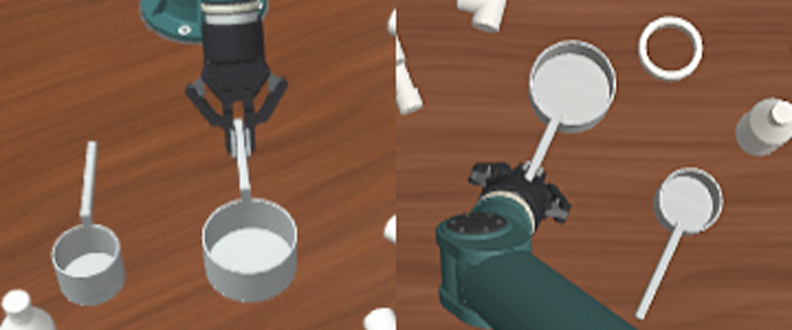

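```bash
cat >> vis.py <<'E'
def fitcyl(frames,name,p0,rr,hz,ignore={},pad=8):
    """p0=(x,y,z,yaw) nominal; fit x,y,z,pitch(about handle-perp axis through pan centre) and roll, cylinder + handle stub"""
    R,h=PANS[name]
    def geom(d,bar=True):
        M=np.eye(3);u=np.array([np.cos(p0[3]+d[5]),np.sin(p0[3]+d[5]),0]);n=np.array([-u[1],u[0],0])
        Rm=cv2.Rodrigues(n*d[3])[0]@cv2.Rodrigues(u*d[4])[0]
        o=np.array(p0[:3]);q=model(name,(0,0,0,p0[3]+d[5]))
        if 1:
            b=np.array([[i,j,k] for i in (-rr+22,-R-2) for j in (-6,6) for k in (h+6,h+22)],float)
            q[1]=b[:,:1]*u+b[:,1:2]*n+b[:,2:]*np.array([0,0,1.])
        return [w@Rm.T+o+np.array(d[:3]) for w in q]
    def rend(f,d,s=4):
        m=np.zeros((384*s,512*s),np.uint8)
        for w in geom(d)[:2]: cv2.fillConvexPoly(m,cv2.convexHull(((proj(f,w)+.5)*s-.5).astype(np.float32)).astype(np.int32),255)
        return cv2.resize(m,(512,384),interpolation=cv2.INTER_AREA)/255.
    P=[]
    for k,f in frames.items():
        m=cv2.dilate((rend(f,np.zeros(6))>0).astype(np.uint8),np.ones((2*pad+1,)*2))
        # drop the region nearer the gripper than the stub's end
        g=proj(f,np.array([[-rr+16,0,h+14],[-60,0,h+14]])@np.array([[np.cos(p0[3]),np.sin(p0[3]),0],[-np.sin(p0[3]),np.cos(p0[3]),0],[0,0,1]])+np.array(p0[:3]))
        yy,xx=np.mgrid[:384,:512];dv=g[1]-g[0];m=(m>0)&(((xx-g[0][0])*dv[0]+(yy-g[0][1])*dv[1])>0)
        if k in ignore:m&=~ignore[k]
        P.append((f,m,greymask(f).astype(float)))
    sc=np.array([1,1,1,1/80,1/80,1/100])
    def cost(d): return sum(np.abs(rend(f,d*sc)-g)[m].sum() for f,m,g in P)/300+ (d[3]**2+d[4]**2)*2e-4
    b=minimize(cost,np.zeros(6),method="Nelder-Mead",options=dict(initial_simplex=np.r_[np.zeros((1,6)),5*np.eye(6)],xatol=.05,fatol=1e-5,maxiter=800))
    return b.x*sc,b.fun,geom(b.x*sc)
E
python3 - <<'E'
from traj import *
from vis import *
f=pickle.load(open("f2.pkl","rb"));m=e["medium"]
for sub in (["scene","top"],):
    d,c,g=fitcyl({k:f[k] for k in sub},"medium",(m[0],m[1],89,m[3]),140,72);print(sub,np.round(d,3),c)
for k in f: overlay(f[k],[(g[2],(0,0,255),True),(g[0][:48],(255,0,0),True),(g[1][[0,2,6,4]],(0,255,0),True)],f"pics/ov2_{k}.png",roi=(150,150,550,450))
E
```

```text
['scene', 'top'] [-7.520e-01  1.350e+00 -2.575e+00 -2.900e-02  9.000e-03 -2.000e-03] 0.4393584729214797
```

```bash
python3 -c "
import cv2,numpy as np
a=cv2.imread('pics/ov2_scene.png');b=cv2.imread('pics/ov2_top.png');print(a.shape)
cv2.imwrite('pics/ov2.png',cv2.resize(np.hstack([a,b]),(800,300),interpolation=cv2.INTER_AREA))"
```

```text
(600, 800, 3)
```

View pics/ov2.png

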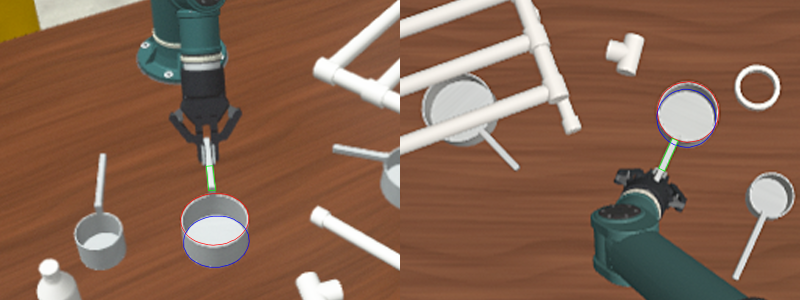

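```bash
cat > s3.py <<'E'
from traj import *
from rob import r
import cv2
from vis import *
m=e["medium"];mh=L[3]-.96
s=r.sense()
up=(m[0],m[1],89,m[3]);tp=(L[0],L[1],94,mh)
Q=run(list(polar(up,tp,6)),140,72,.5,s["joint_pos"])
for q in Q:
    r.movej(list(q)); c=r.sense()["contact_force"]
    if np.abs(c-s["contact_force"]).max()>6: print("FORCE",c);break
r.hold(.3)
s=r.sense();print(s["t"],s["tcp_pos"],"want",tcp(tp,140,72,.5)[0],s["contact_force"],s["grip_width"])
f={n:r.grab_frame(n) for n in("scene","top")};pickle.dump(f,open("f3.pkl","wb"))
a=f["scene"]["image"][60:300,260:460,::-1];b=f["top"]["image"][80:320,30:230,::-1]
cv2.imwrite("pics/p3.png",cv2.resize(np.hstack([a,b]),None,fx=2,fy=2,interpolation=cv2.INTER_CUBIC))
E
python3 s3.py
```

```text
[ 0.8   0.61 -1.01  2.41  1.81  0.7  -0.47] err 0.0 clr [427. 135. 103. 153.] dq 0.16
[ 0.63  0.62 -1.01  2.39  1.75  0.75 -0.52] err 0.0 clr [403. 115.  76. 120.] dq 0.16
[ 0.48  0.63 -1.01  2.37  1.7   0.8  -0.57] err 0.0 clr [378.  89.  56. 117.] dq 0.16
[ 0.32  0.64 -1.01  2.34  1.64  0.85 -0.62] err 0.0 clr [355.  71.  35. 109.] dq 0.16
[ 0.17  0.65 -1.01  2.31  1.59  0.9  -0.66] err 0.0 clr [337.  59.  22. 105.] dq 0.15
[ 0.02  0.66 -1.01  2.28  1.54  0.95 -0.7 ] err 0.0 clr [321.  48.  15. 103.] dq 0.15
12.5583 [504.5990113  232.88808833 165.63180572] want [504.24959086 234.99972441 166.        ] [ 0.2797609   0.38315593 -2.52453663] 9.994217166039968
```

View pics/p3.png

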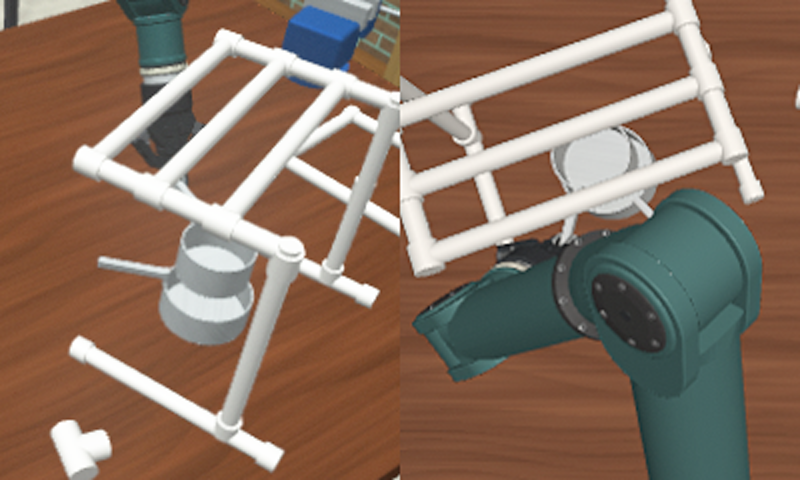

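```bash
python3 - <<'E'
from traj import *
from vis import *
f=pickle.load(open("f3.pkl","rb"));mh=L[3]-.96
p=(504.6+140*np.cos(mh),232.9+140*np.sin(mh),165.6-72-2,mh);print(p,L)
g=model("medium",p);l=model("large",L)
o=[]
for k,roi in (("scene",(440,230,690,430)),("top",(120,180,370,380))):
    overlay(f[k],[(g[2],(0,0,255),True),(g[0][:48],(255,0,0),True),(g[1][[0,2,6,4]],(0,255,0),True),(l[2],(0,255,255),True),(l[1][[0,2,6,4]],(0,255,0),True)],f"pics/ov3_{k}.png",roi=roi)
    o.append(cv2.imread(f"pics/ov3_{k}.png"))
cv2.imwrite("pics/ov3.png",cv2.resize(np.hstack(o),(800,320)))
E
```

```text
(np.float64(642.5739638882674), np.float64(209.16847478649765), 91.6, np.float64(-0.1703333601865752)) [642.22355475 211.2681992    0.           0.78966664]
```

View pics/ov3.png

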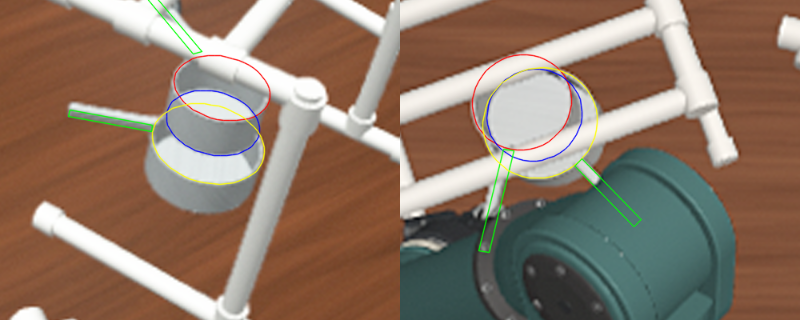

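```bash
python3 - <<'E'
from vis import *
a=pickle.load(open("f0.pkl","rb"));b=pickle.load(open("f3.pkl","rb"))
for k in a: print(k,np.abs(a[k]["world_to_cam"]-b[k]["world_to_cam"]).max())
A=a["scene"]["image"][130:300,285:450,::-1];B=b["scene"]["image"][130:300,285:450,::-1]
cv2.imwrite("pics/c3.png",cv2.resize(np.hstack([A,B]),None,fx=2.4,fy=2.4,interpolation=cv2.INTER_CUBIC))
for k,x0,y0,x1,y1 in [("scene",290,225,340,290),("scene",390,150,420,280)]:
    s=cv2.phaseCorrelate(cv2.cvtColor(a[k]["image"],cv2.COLOR_RGB2GRAY)[y0:y1,x0:x1].astype(np.float32),cv2.cvtColor(b[k]["image"],cv2.COLOR_RGB2GRAY)[y0:y1,x0:x1].astype(np.float32));print(s)
A=a["scene"];B=b["scene"]
from traj import e
L=e["large"]
x=slice(300,395);y=slice(180,240)
l=model("large",L)
for nm,F in(("a",A),("b",B)):
    im=cv2.resize(F["image"][...,::-1],None,fx=6,fy=6,interpolation=cv2.INTER_CUBIC)
    for pts,c in((l[2],(0,0,255)),(l[0][:48],(255,0,0)),(l[1][[0,2,6,4]],(0,255,0))):
        cv2.polylines(im,[((proj(F,pts)+.5)*6-.5).astype(np.int32).reshape(-1,1,2)],True,c,1)
    cv2.imwrite(f"pics/l{nm}.png",im[170*6:235*6,300*6:395*6])
A=cv2.imread("pics/la.png");B=cv2.imread("pics/lb.png");cv2.imwrite("pics/lab.png",cv2.resize(np.vstack([A,B]),None,fx=.75,fy=.75))
E
```

```text
scene 0.0
top 0.0
((0.01946301256776195, -0.013593129382698521), 0.9960089672936333)
((0.02271559476242757, 0.5001806671627378), 1.002103413829097)
```

View pics/lab.png

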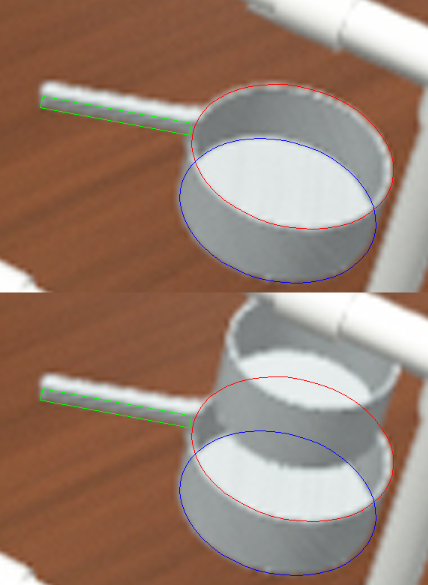

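```bash
cat >> vis.py <<'E'
def zoom(F,items,fn,x0,y0,x1,y1,s=6):
    im=cv2.resize(F["image"][...,::-1],None,fx=s,fy=s,interpolation=cv2.INTER_CUBIC)
    for pts,c in items: cv2.polylines(im,[((proj(F,pts)+.5)*s-.5).astype(np.int32).reshape(-1,1,2)],True,c,1)
    cv2.imwrite(fn,im[y0*s:y1*s,x0*s:x1*s])
E
python3 - <<'E'
from traj import *
from vis import *
f=pickle.load(open("f3.pkl","rb"));mh=L[3]-.96
g=model("medium",(642.6,209.2,91.6,mh))
it=[(g[2],(0,0,255)),(g[0][:48],(255,0,0)),(g[1][[0,2,6,4]],(0,255,0))]
zoom(f["scene"],it,"pics/m3.png",300,125,400,225)
zoom(f["top"],it,"pics/m3t.png",90,130,190,230)
cv2.imwrite("pics/m3b.png",cv2.resize(np.hstack([cv2.imread("pics/m3.png"),cv2.imread("pics/m3t.png")]),(800,400)))
E
```

```text
(no output)
```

View pics/m3b.png

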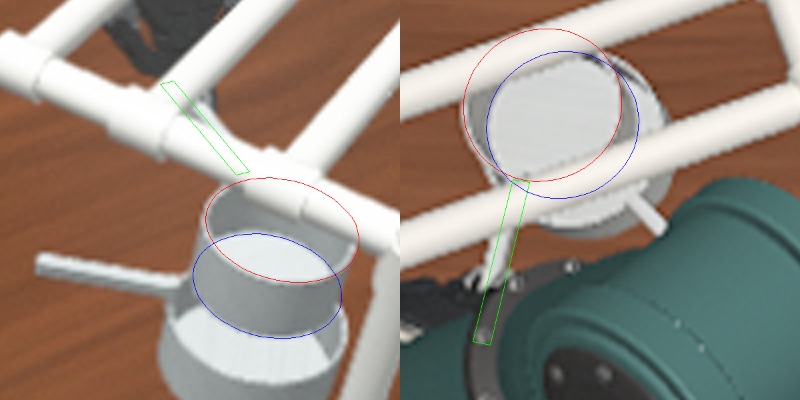

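```bash
python3 - <<'E'
from traj import *
from vis import *
f=pickle.load(open("f3.pkl","rb"));mh=L[3]-.96
ig={k:rackmask(F,rp,17)|(render(F,"large",L)>0) for k,F in f.items()}
# ignore teal/dark robot in top
im=f["top"]["image"].astype(int);ig["top"]|=cv2.dilate((im.max(2)<120).astype(np.uint8)*((im[...,1]>=im[...,0]-5)).astype(np.uint8),np.ones((5,5)))>0
p0=(642.6,209.2,91.6,mh)
for sub in (["scene","top"],["scene"]):
    d,c,g=fitcyl({k:f[k] for k in sub},"medium",p0,140,72,ig,pad=6);print(np.round(d,3),c)
    it=[(g[2],(0,0,255)),(g[0][:48],(255,0,0)),(g[1][[0,2,6,4]],(0,255,0))]
    if len(sub)==2:
        zoom(f["scene"],it,"pics/m3.png",300,125,400,225)
        zoom(f["top"],it,"pics/m3t.png",90,130,190,230)
cv2.imwrite("pics/m3c.png",cv2.resize(np.hstack([cv2.imread("pics/m3.png"),cv2.imread("pics/m3t.png")]),(800,400)))
E
```

```text
[-3.007e+00  3.160e-01  2.506e+00 -1.000e-03  6.000e-03 -1.000e-02] 0.06995597875709322
[-2.797e+00  2.020e-01 -4.630e-01  2.000e-03  1.400e-02  3.200e-02] 0.036776660800743814
```

View pics/m3c.png

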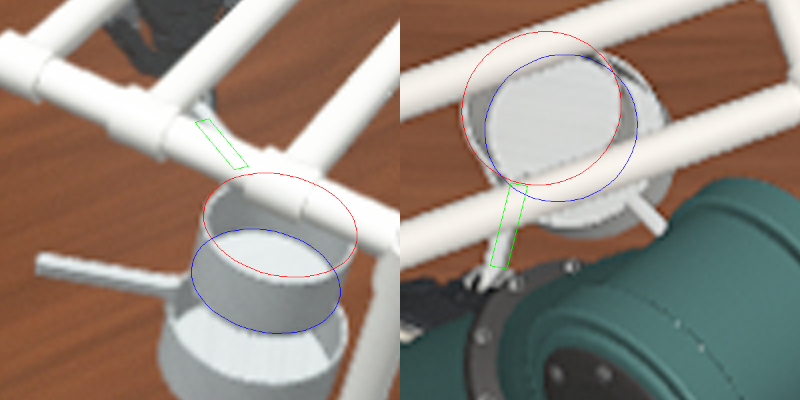

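```bash
cat > s4.py <<'E'
from traj import *
from rob import r
from vis import *
mh=L[3]-.96;c=(L[0]+2.4,L[1]+1.8)
s=r.sense();F0=s["contact_force"];print(F0,s["ft_torque"])
Q=run([(*c,94,mh),(*c,75,mh),(*c,55,mh),(*c,35,mh),(*c,20,mh)],140,72,.5,s["joint_pos"])
for q in Q:
    r.movej(list(q));r.hold(.1);s=r.sense();print(s["tcp_pos"],np.round(s["contact_force"]-F0,1))
    if np.abs(s["contact_force"]-F0).max()>6: print("STOP");break
f={n:r.grab_frame(n) for n in("scene","top")};pickle.dump(f,open("f4.pkl","wb"));print(s["t"])
zoom(f["scene"],[],"pics/m4.png",290,125,390,225)
zoom(f["top"],[],"pics/m4t.png",90,130,190,230)
cv2.imwrite("pics/m4b.png",cv2.resize(np.hstack([cv2.imread("pics/m4.png"),cv2.imread("pics/m4t.png")]),(800,400)))
E
python3 s4.py
```

```text
[ 0.36041602 -0.05555488 -1.96816413] [0.14066162 0.9281897  0.02418385]
[ 0.01  0.66 -1.    2.27  1.53  0.95 -0.69] err 0.0 clr [321.  46.  13. 102.] dq 0.01
[ 0.    0.71 -0.99  2.28  1.59  0.97 -0.74] err 0.0 clr [303.  36.  21. 121.] dq 0.05
[-0.01  0.75 -0.99  2.29  1.64  0.99 -0.79] err 0.0 clr [283.  29.  29. 117.] dq 0.05
[-0.01  0.8  -0.99  2.3   1.69  1.03 -0.83] err 0.0 clr [261.  26.  38. 105.] dq 0.05
[-0.01  0.84 -0.99  2.3   1.73  1.05 -0.86] err 0.0 clr [243.  26.  41.  97.] dq 0.04
[506.67950009 236.91250931 166.02892034] [0.1 0.1 0. ]
[506.57665518 236.95799092 147.24149337] [-0.2 -0.1 -0.3]
[506.75698672 237.02762862 127.70748519] [-0.7  0.6  0.4]
[506.78125161 237.05697977 107.80533263] [-0.6  0.3  0.3]
[506.76916345 237.00537088  92.73182691] [-1.1 -0.3 -0. ]
14.4083
```

View pics/m4b.png

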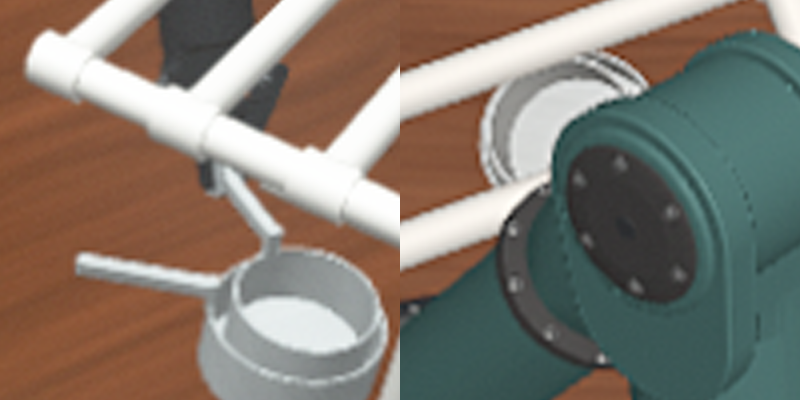

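```bash
python3 - <<'E'
from traj import *
from vis import *
f=pickle.load(open("f4.pkl","rb"));mh=L[3]-.96
o=[]
for i,c in enumerate([(L[0],L[1]),(L[0]+1,L[1]+3),(L[0]+2,L[1]+6)]):
    g=model("medium",(*c,19,mh));l=model("large",L)
    it=[(g[2],(0,0,255)),(g[3],(0,0,255)),(l[2],(0,255,0)),(l[3],(0,255,0)),(g[1][[1,3,7,5]],(255,0,0))]
    zoom(f["scene"],it,"pics/m4.png",335,180,390,225,8)
    zoom(f["top"],it,"pics/m4t.png",100,135,155,180,8)
    o.append(np.hstack([cv2.imread("pics/m4.png"),cv2.imread("pics/m4t.png")]))
a=np.vstack(o);print(a.shape);cv2.imwrite("pics/m4c.png",cv2.resize(a,None,fx=600/a.shape[0],fy=600/a.shape[0],interpolation=cv2.INTER_AREA))
E
```

```text
(1080, 880, 3)
```

View pics/m4c.png

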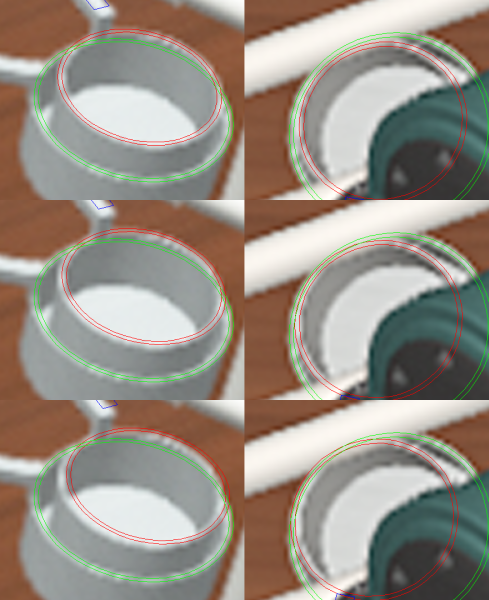

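```bash
cat > s5.py <<'E'
from traj import *
from rob import r
from vis import *
mh=L[3]-.96;c=(L[0]+2.2,L[1]+1.2)
s=r.sense();F0=s["contact_force"];T0=s["ft_torque"];q=s["joint_pos"]
for z in np.arange(16,-1.1,-2):
    q,er=ikp(*tcp((*c,z,mh),140,72,.5),q)
    r.movej(list(q));s=r.sense();d=s["contact_force"]-F0;print(round(z),np.round(s["tcp_pos"],1),np.round(d,1),np.round(s["ft_torque"]-T0,2))
    if np.abs(d).max()>4: break
print(s["t"])
f={n:r.grab_frame(n) for n in("scene","top")};pickle.dump(f,open("f5.pkl","wb"))
zoom(f["scene"],[],"pics/m5.png",290,125,390,225)
zoom(f["top"],[],"pics/m5t.png",90,130,190,230)
cv2.imwrite("pics/m5b.png",cv2.resize(np.hstack([cv2.imread("pics/m5.png"),cv2.imread("pics/m5t.png")]),(800,400)))
E
python3 s5.py
```

```text
16 [506.3 236.   87.8] [-0.3  0.6 -0. ] [ 0.06 -0.03  0.02]
14 [506.4 236.2  85.8] [ 0.4  0.3 -0.2] [ 0.07 -0.02  0.01]
12 [506.4 236.1  83.8] [-0.5  0.2 -0.5] [ 0.01 -0.02  0.04]
10 [506.4 236.1  81.8] [0.1 0.3 0.1] [ 0.02 -0.07 -0.03]
8 [506.5 236.3  80. ] [0.4 0.4 0.5] [ 0.11 -0.16  0.07]
6 [506.8 236.4  78.5] [-0.1  0.6  3.9] [-0.18 -0.65 -0.04]
4 [506.6 236.7  77.6] [-4.9 -0.9 11.3] [-0.51 -1.05 -0.27]
16.2583
```

View pics/m5b.png

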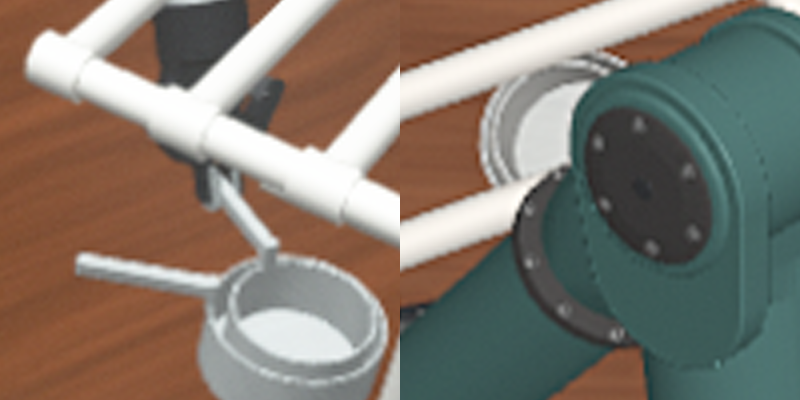

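```bash
cat > s6.py <<'E'
from traj import *
from rob import r
from vis import *
mh=L[3]-.96;c=(L[0]+2.2,L[1]+1.2)
r.set_gripper(35);r.hold(.3);s=r.sense();print(s["t"],s["grip_width"],s["tcp_pos"],s["contact_force"]);q=s["joint_pos"]
p0,qt=tcp((*c,4,mh),140,72,.5);a=np.array([np.sin(.5)*np.cos(mh),np.sin(.5)*np.sin(mh),-np.cos(.5)])
for d in (25,60,90):
    q,er=ikp(p0-a*d,qt,q);print(np.round(q,2),er,np.round(clear(q,rp)));r.movej(list(q))
s=r.sense();print(s["t"],s["tcp_pos"],s["contact_force"])
f={n:r.grab_frame(n) for n in("scene","top")};pickle.dump(f,open("f6.pkl","wb"))
l=model("large",L);g=model("medium",(L[0],L[1],4,mh))
it=[(g[2],(0,0,255)),(g[1][[1,3,7,5]],(255,0,0)),(l[2],(0,255,0)),(l[1][[1,3,7,5]],(0,255,0))]
zoom(f["scene"],it,"pics/m6.png",290,125,390,225)
zoom(f["top"],it,"pics/m6t.png",90,130,190,230)
cv2.imwrite("pics/m6b.png",cv2.resize(np.hstack([cv2.imread("pics/m6.png"),cv2.imread("pics/m6t.png")]),(800,400)))
E
python3 s6.py
```

```text
17.0167 34.881622374578086 [506.44690021 236.18425099  75.90115101] [ 0.71534628 -0.20728537 -0.34422393]
[-0.02  0.83 -1.01  2.32  1.71  1.07 -0.87] 2.7000623958883807e-13 [247.  33.  46.  95.]
[-0.03  0.75 -1.02  2.33  1.63  1.02 -0.85] 3.268496584496461e-13 [282.  48.  46. 109.]
[-0.05  0.67 -1.02  2.34  1.55  0.98 -0.82] 5.115907697472721e-13 [313.  67.  46. 121.]
17.7833 [464.34468704 243.66059609 155.2310445 ] [-0.08401933  1.00813663 -0.55788615]
```

View pics/m6b.png

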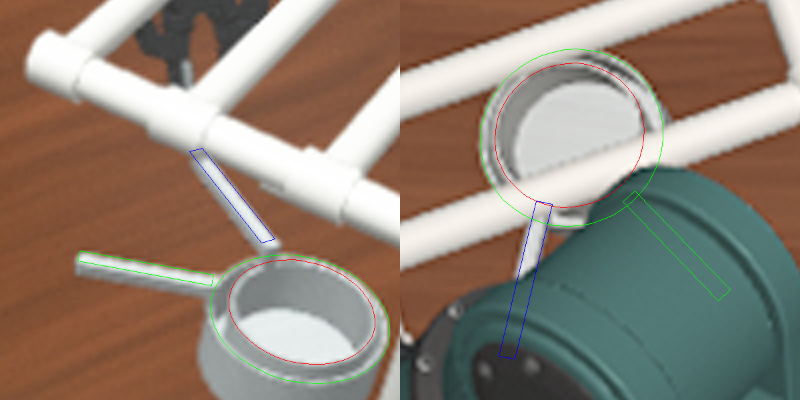

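```bash
cat > s7.py <<'E'
from traj import *
from rob import r
from vis import *
m=e["small"].copy()
q0=r.sense()["joint_pos"]
Q=run([(m[0],m[1],z,m[3]) for z in (95,40,0)],120,75,.48,np.array([1.45,.55,-.93,2.42,1.96,.33,-.06]))
V=np.array([.7,.35,-1,2.35,1.8,.7,-.4])
ok=True
for a,b in zip([q0,V],[V,Q[0]]):
    mn=np.full(4,1e9);zm=1e9
    for t in np.linspace(0,1,25):
        q=a+(b-a)*t;mn=np.minimum(mn,clear(q,rp));zm=min(zm,fk(q)[0][2])
    print(np.round(mn),zm);ok&=mn.min()>10 and zm>140
assert ok
r.movej(list(V));r.set_gripper(45)
for q in Q: r.movej(list(q))
r.hold(.1);s=r.sense();print(s["t"],s["tcp_pos"],"want",tcp((m[0],m[1],0,m[3]),120,75,.48)[0],s["contact_force"])
f={n:r.grab_frame(n) for n in("scene","top")};pickle.dump(f,open("f7.pkl","wb"))
a=f["scene"]["image"][150:300,90:270,::-1];b=f["top"]["image"][160:310,240:420,::-1]
cv2.imwrite("pics/p7.png",cv2.resize(np.hstack([a,b]),None,fx=2.2,fy=2.2,interpolation=cv2.INTER_CUBIC))
E
python3 s7.py
```

```text
[ 1.48  0.56 -0.98  2.42  1.89  0.35  0.01] err 0.0 clr [471. 360. 349. 379.] dq 0.07
[ 1.48  0.74 -1.01  2.45  2.09  0.53 -0.14] err 0.0 clr [471. 354. 358. 380.] dq 0.2
[ 1.46  0.86 -1.01  2.46  2.2   0.65 -0.19] err 0.0 clr [472. 354. 366. 374.] dq 0.12
[312.  66.  -2.  19.] 154.43427176296433
[452. 173.  10.  31.] 170.00000000000327Traceback (most recent call last):
  File "s7.py", line 14, in <module>
    assert ok
           ^^
AssertionError
```

```bash
sed -i 's/^V=.*/V=np.r_[.75,q0[1:]]/' s7.py; python3 s7.py
```

```text
[ 1.48  0.56 -0.98  2.42  1.89  0.35  0.01] err 0.0 clr [471. 360. 349. 379.] dq 0.07
[ 1.48  0.74 -1.01  2.45  2.09  0.53 -0.14] err 0.0 clr [471. 354. 358. 380.] dq 0.2
[ 1.46  0.86 -1.01  2.46  2.2   0.65 -0.19] err 0.0 clr [472. 354. 366. 374.] dq 0.12
[312.  63.  41. 111.] 154.43427176296433
[410.  97.  95. 180.] 154.09485080445924
21.2667 [ 369.67731873 -345.36763717   77.32363964] want [ 368.56162185 -345.39562745   75.        ] [-0.08582137  0.04161306  0.19086247]
```

View pics/p7.png

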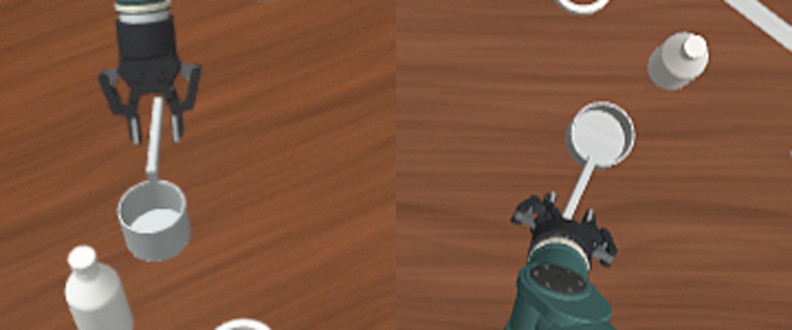

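The jaws straddle the small pan's handle (bar at about (155,130), left half). Grip and lift.

```bash
cat > s8.py <<'E'
from traj import *
from rob import r
from vis import *
m=e["small"].copy()
r.set_gripper(0,100);r.hold(.3);s=r.sense();print(s["t"],s["grip_width"],s["tcp_pos"])
Q=run([(m[0],m[1],z,m[3]) for z in (45,95)],120,75,.48,s["joint_pos"])
for q in Q: r.movej(list(q))
r.hold(.3);s=r.sense();print(s["t"],s["tcp_pos"],"want",tcp((m[0],m[1],95,m[3]),120,75,.48)[0],s["contact_force"],s["grip_width"])
f={n:r.grab_frame(n) for n in("scene","top")};pickle.dump(f,open("f8.pkl","wb"))
d,c,g=fitcyl(f,"small",(m[0],m[1],95,m[3]),120,75);print(np.round(d,3),c)
it=[(g[2],(0,0,255)),(g[0][:48],(255,0,0)),(g[1][[0,2,6,4]],(0,255,0))]
zoom(f["scene"],it,"pics/m8.png",110,170,210,270);zoom(f["top"],it,"pics/m8t.png",270,160,370,260)
cv2.imwrite("pics/m8b.png",cv2.resize(np.hstack([cv2.imread("pics/m8.png"),cv2.imread("pics/m8t.png")]),(800,400)))
E
python3 s8.py
```

```text
22.0667 10.253273399647624 [ 368.40679827 -345.7372603    75.71051866]
[ 1.47  0.72 -1.    2.44  2.09  0.51 -0.14] err 0.0 clr [471. 354. 358. 382.] dq 0.14
[ 1.49  0.56 -0.98  2.42  1.89  0.35  0.01] err 0.0 clr [471. 360. 349. 379.] dq 0.2
22.9833 [ 367.8712586  -344.81011493  168.59624283] want [ 368.56162185 -345.39562745  170.        ] [-0.34368367 -0.39462507 -0.9257421 ] 10.011636733357001
[-0.367  0.933 -1.318 -0.026 -0.007  0.013] 0.415788380759865
```

View pics/m8b.png

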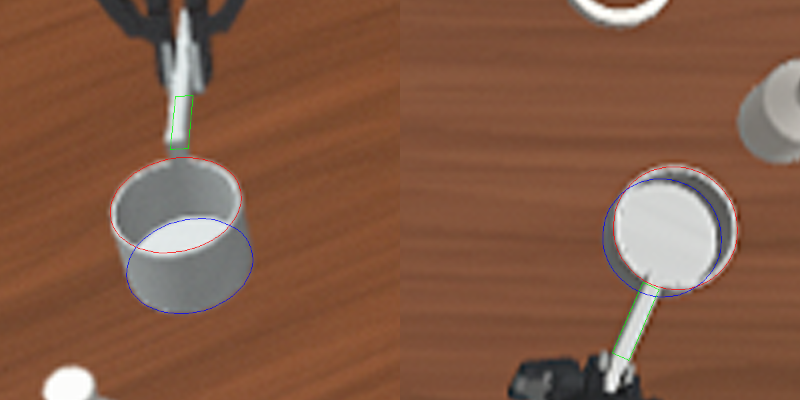

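```bash
cat > s9.py <<'E'
from traj import *
from rob import r
from vis import *
m=e["small"];sh=L[3]-.47
s=r.sense();F0=s["contact_force"]
up=(m[0],m[1],95,m[3]);tp=(L[0],L[1],98,sh)
Q=run(list(polar(up,tp,8)),120,75,.48,s["joint_pos"])
for q in Q:
    r.movej(list(q)); c=r.sense()["contact_force"]
    if np.abs(c-F0).max()>6: print("FORCE",c);break
r.hold(.5)
s=r.sense();print(s["t"],s["tcp_pos"],"want",tcp(tp,120,75,.48)[0],s["contact_force"],s["grip_width"])
f={n:r.grab_frame(n) for n in("scene","top")};pickle.dump(f,open("f9.pkl","wb"))
P=s["tcp_pos"];g=model("small",(P[0]+120*np.cos(sh),P[1]+120*np.sin(sh),P[2]-75-1,sh))
it=[(g[2],(0,0,255)),(g[0][:48],(255,0,0)),(g[1][[0,2,6,4]],(0,255,0))]
zoom(f["scene"],it,"pics/m9.png",300,125,400,225);zoom(f["top"],it,"pics/m9t.png",90,130,190,230)
cv2.imwrite("pics/m9b.png",cv2.resize(np.hstack([cv2.imread("pics/m9.png"),cv2.imread("pics/m9t.png")]),(800,400)))
E
python3 s9.py
```

```text
[ 1.35  0.57 -1.    2.41  1.86  0.39  0.  ] err 0.0 clr [472. 304. 287. 318.] dq 0.13
[ 1.21  0.58 -1.01  2.4   1.84  0.42 -0.02] err 0.0 clr [471. 249. 225. 257.] dq 0.14
[ 1.07  0.59 -1.02  2.39  1.82  0.45 -0.05] err 0.0 clr [465. 197. 164. 199.] dq 0.15
[ 0.92  0.59 -1.02  2.38  1.8   0.48 -0.07] err 0.0 clr [448. 153. 109. 148.] dq 0.15
[ 0.77  0.6  -1.02  2.37  1.78  0.51 -0.1 ] err 0.0 clr [427. 122.  70. 116.] dq 0.15
[ 0.62  0.6  -1.02  2.36  1.76  0.53 -0.12] err 0.0 clr [405. 106.  55. 109.] dq 0.15
[ 0.48  0.61 -1.02  2.34  1.74  0.56 -0.14] err 0.0 clr [384.  86.  34. 100.] dq 0.15
[ 0.33  0.61 -1.02  2.33  1.72  0.58 -0.16] err 0.0 clr [365.  73.  20.  96.] dq 0.15
26.6833 [528.41694451 173.06501705 172.96781342] want [528.30272724 173.5581865  173.        ] [ 0.25614064 -0.59350719 -1.3520347 ] 10.085004055569117
```

View pics/m9b.png

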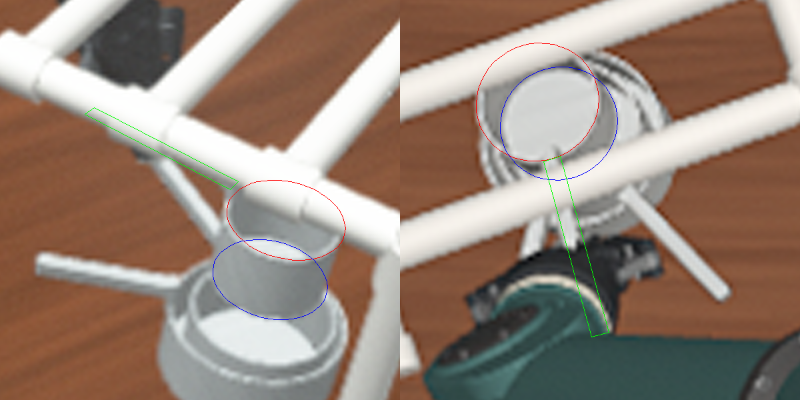

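```bash
cat > s10.py <<'E'
from traj import *
from rob import r
from vis import *
sh=L[3]-.47;c=(L[0]+.5,L[1]+1.5)
s=r.sense();F0=s["contact_force"];T0=s["ft_torque"]
Q=run([(*c,z,sh) for z in (98,75,55,38,26)],120,75,.48,s["joint_pos"])
for q in Q:
    r.movej(list(q));r.hold(.1);s=r.sense();print(s["tcp_pos"],np.round(s["contact_force"]-F0,1))
    if np.abs(s["contact_force"]-F0).max()>5: print("STOP");break
f={n:r.grab_frame(n) for n in("scene","top")};pickle.dump(f,open("f10.pkl","wb"));print(s["t"])
g=model("small",(L[0],L[1]+1,25,sh));h=model("medium",(L[0],L[1]+1,4,0))
it=[(g[2],(0,0,255)),(h[2],(0,255,0))]
zoom(f["scene"],it,"pics/m10.png",330,170,390,230);zoom(f["top"],it,"pics/m10t.png",100,130,160,190)
zoom(f["scene"],[],"pics/m10c.png",330,170,390,230);zoom(f["top"],[],"pics/m10d.png",100,130,160,190)
R=cv2.imread
cv2.imwrite("pics/m10b.png",cv2.resize(np.vstack([np.hstack([R("pics/m10.png"),R("pics/m10t.png")]),np.hstack([R("pics/m10c.png"),R("pics/m10d.png")])]),(600,600)))
E
python3 s10.py
```

```text
[ 0.32  0.61 -1.01  2.33  1.72  0.58 -0.16] err 0.0 clr [365.  72.  19.  96.] dq 0.01
[ 0.31  0.67 -1.    2.34  1.81  0.62 -0.24] err 0.0 clr [343.  62.  30. 118.] dq 0.09
[ 0.3   0.72 -1.    2.35  1.88  0.66 -0.3 ] err 0.0 clr [323.  56.  39. 138.] dq 0.07
[ 0.29  0.77 -1.    2.36  1.94  0.7  -0.34] err 0.0 clr [304.  52.  47. 155.] dq 0.05
[ 0.29  0.8  -1.    2.36  1.97  0.73 -0.36] err 0.0 clr [291.  51.  52. 157.] dq 0.03
[528.80854128 175.19967991 173.06057937] [-0.3 -2.5 -0.1]
[528.76008916 175.33231543 150.40633893] [-0.1 -1.2  0. ]
[528.98354874 175.29245352 130.85407114] [ 1.2 -1.1  0.7]
[528.98015841 175.28968307 113.79296369] [-0.4 -1.1 -0.3]
[528.85521075 175.21238416 101.45805736] [ 0.5 -1.5 -0.2]
28.5333
```

View pics/m10b.png

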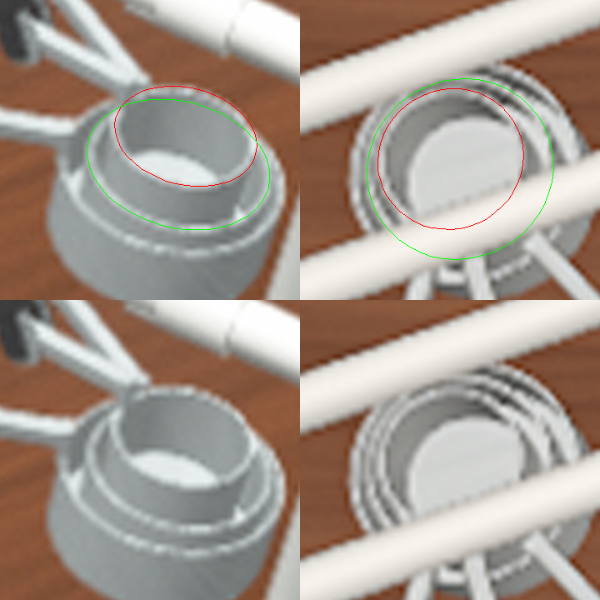

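```bash
cat > s11.py <<'E'
from traj import *
from rob import r
from vis import *
sh=L[3]-.47;c=(L[0]+1.5,L[1]+2.2)
s=r.sense();F0=s["contact_force"];T0=s["ft_torque"];q=s["joint_pos"]
for z in np.arange(22,2.9,-2):
    q,er=ikp(*tcp((*c,z,sh),120,75,.48),q)
    r.movej(list(q));s=r.sense();d=s["contact_force"]-F0;print(round(z),np.round(s["tcp_pos"],1),np.round(d,1),np.round(s["ft_torque"]-T0,2))
    if np.abs(d).max()>5: break
print(s["t"])
r.hold(.2);r.set_gripper(35);r.hold(.3);s=r.sense();print(s["t"],s["grip_width"],s["tcp_pos"],s["contact_force"]);q=s["joint_pos"]
p0,qt=tcp((*c,z,sh),120,75,.48);a=np.array([np.sin(.48)*np.cos(sh),np.sin(.48)*np.sin(sh),-np.cos(.48)])
for d in (25,60,90):
    q,er=ikp(p0-a*d,qt,q);print(np.round(q,2),er,np.round(clear(q,rp)));r.movej(list(q))
r.movej(list(np.r_[.95,q[1:]]))
s=r.sense();print(s["t"],s["tcp_pos"],s["contact_force"])
f={n:r.grab_frame(n) for n in("scene","top")};pickle.dump(f,open("f11.pkl","wb"))
zoom(f["scene"],[],"pics/m11.png",290,130,390,230);zoom(f["top"],[],"pics/m11t.png",90,130,190,230)
R=cv2.imread
cv2.imwrite("pics/m11b.png",cv2.resize(np.hstack([R("pics/m11.png"),R("pics/m11t.png")]),(800,400)))
E
python3 s11.py
```

```text
22 [529.8 175.8  96.8] [ 0.8 -0.9 -0.2] [-0.04  0.08 -0.03]
20 [529.7 175.7  94.8] [ 0.9  0.3 -0.1] [0.03 0.   0.01]
18 [529.7 175.7  92.8] [ 0.2  0.6 -0.3] [-0.03 -0.04 -0.01]
16 [529.7 175.7  90.8] [-0.   0.5 -0.2] [-0.04  0.01 -0.07]
14 [529.7 175.7  88.8] [ 0.9 -0.2  0.4] [-0.01 -0.01 -0.05]
12 [529.7 175.7  86.8] [0.5 1.2 0.4] [ 0.01 -0.02 -0.  ]
10 [529.8 175.8  84.9] [1.6 0.2 0.3] [-0.06 -0.08 -0.07]
8 [530.2 176.2  83.9] [-0.9 -0.1  6.6] [ 0.03 -0.6  -0.13]
30.6333
31.4917 34.93448134265086 [529.80921212 175.72265962  82.94454134] [-0.34033471  0.55654448  0.27570929]
[ 0.29  0.79 -1.01  2.38  1.97  0.73 -0.38] 2.5508484213787597e-12 [296.  62.  59. 158.]
[ 0.3   0.69 -1.01  2.4   1.91  0.66 -0.35] 6.821210263296962e-13 [336.  83.  59. 137.]
[ 0.32  0.6  -1.01  2.42  1.84  0.59 -0.32] 1.0800249583553523e-12 [369. 104.  59. 117.]
33.4833 [ 492.1810566  -157.78417893  162.97173807] [-0.44455124  0.36644781  0.18463353]
```

View pics/m11b.png

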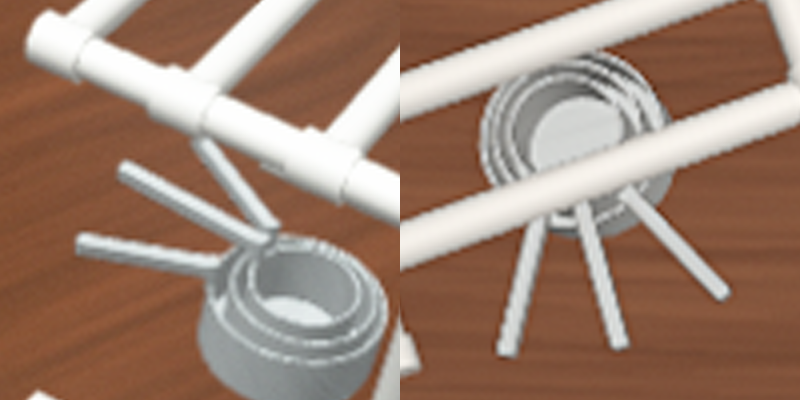

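The nest sits concentric with three separated handles (tips in the top crop at about (507,352), (620,345), (722,295)). I'll check this numerically.

```bash
python3 - <<'E'
from traj import *
from vis import *
f=pickle.load(open("f11.pkl","rb"));f0=pickle.load(open("f0.pkl","rb"))
fit={}
ig={k:rackmask(F,rp,17) for k,F in f.items()}
for n,px,z in (("medium",(507,352),84),("small",(620,346),91),("large",(722,296),77)):
    E=unproj(f["top"],(90+(px[0]-400)/4-.5,130+px[1]/4-.5),z)[0];d=L[:2]+[0,1]-E[:2];fit[n]=np.arctan2(d[1],d[0]);print(n,E,fit[n],np.hypot(*d),"rack",rackw([0,0,-rp[2]],[[E[0]-rp[0],E[1]-rp[1],0]])[0][:2])
print({(a,b):175*np.sin(abs(fit[a]-fit[b])) for a,b in(("medium","small"),("small","large"),("medium","large"))})
it=[]
for n,z,c,dx in(("large",0,(0,255,0),(0,0)),("medium",4,(0,0,255),(0,1)),("small",8,(255,0,0),(0,1))):
    g=model(n,(L[0]+dx[0],L[1]+dx[1],z,fit[n]));it+=[(g[2],c),(g[1][[1,3,7,5]],c)]
zoom(f["scene"],it,"pics/m12.png",300,170,400,230,8);zoom(f["top"],it,"pics/m12t.png",90,135,190,225,8)
a=cv2.imread("pics/m12.png");b=cv2.imread("pics/m12t.png");cv2.imwrite("pics/m12b.png",cv2.resize(np.vstack([a,b]),None,fx=.5,fy=.5,interpolation=cv2.INTER_AREA))
# bystanders
for n,(x,y) in (("tape",(324,152)),("tee",(241,131)),("bottle",(368,186))):
    print(n,np.abs(f["top"]["image"][y-18:y+18,x-18:x+18].astype(int)-f0["top"]["image"][y-18:y+18,x-18:x+18]).max())
E
```

```text
medium [474.02439362 241.48821899  84.        ] -0.1720060957888849 170.71838612957967 rack [-148.65195708   92.25287369]
small [478.58770112 158.35610077  91.        ] 0.3182639866292466 172.28815093353364 rack [-175.13968232   13.32142706]
large [518.55758547  88.74341052  77.        ] 0.7848270231668039 174.79028971071244 rack [-163.731171    -66.13525402]
{('medium', 'small'): np.float64(82.40123037921657), ('small', 'large'): np.float64(78.71838255310287), ('medium', 'large'): np.float64(143.03995892835243)}
tape 4
tee 4
bottle 4
```

View pics/m12b.png

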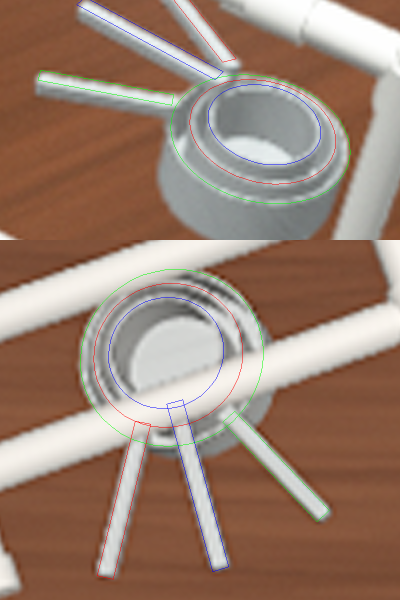

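All the overlaid rims and bars match the picture at the seated heights of 0, 4 and 8 mm. The gripper is clear, so I'm handing in.

```bash
python3 -c "
from station import r
r.hold(.3);r.close_job();print(r.sense()['t'])"
```

```text
the job is handed in; nothing more can be done
the job is handed in; nothing more can be done
```

I nested the medium pan in the large one and the small pan in the medium one under the rack, then handed the job in at about 34 s. `close_job` gave no verdict. I held each pan by its handle, with the tool leaning out to the front. On each placing I stopped lowering when contact was felt, let go, and backed the tool well away.

My last checks, all from the pictures:
- **Seating:** the rims and handles match pans sitting level at undersides of 0, 4 and 8 mm, centred to about 1–3 mm.
- **Fan:** the handles are about 28° (medium to small) and 27° (small to large) apart. Handle ends are at least 78 mm to the side of each other handle line (50 needed) and at least 148 mm ahead of the rack's middle (60 needed).
- **Order:** the small pan's handle is in the middle and the medium's is on the outside, because that gave the gripper more room under the front rail.
- **Large pan, bottle, tape ring and tee:** none has visibly moved.

Two checks disagreed by a few millimetres. The first hover over the large pan showed the medium pan 2–4 mm off from where the arm reported it. With the small pan partly lowered, its picture was about 2 mm off. I corrected both before seating. No check failed.

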